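# Lay out a painting place on the craft table

### The job

Set out the painting place for the next painter: stand the open water beaker in the centre of the round coaster and the big lidded paint jar in the centre of the square coaster, then stack the little paint pot centrally on top of the big jar's lid. Stand the slim squeeze bottle on the table exactly midway between the two coasters, and set the wooden hand stamp, face down, in the middle of the white palette tray. Leave everything upright, and leave the pot of brushes standing where it is.

Things in the scene. Friction and masses are not known exactly. Their poses are not given: they have to be found in the camera images.
- beaker: Open-topped white plastic water beaker, empty, round, nearly straight-sided: 59 mm diameter at the foot, 62 mm at the rim, 90 mm tall, wall 3 mm. Loose; origin at the centre of its underside, z up.
- jar: Big squat paint jar, closed: white plastic body 56 mm diameter with a flat black lid 57 mm diameter, 60 mm tall in all (lid from 46 to 60 mm). Loose; origin at the centre of its underside, z up.
- pot: Little closed paint pot, same make as the big jar but smaller: white body 38 mm diameter with a flat black lid 39 mm diameter, 38 mm tall in all (lid from 26 to 38 mm). Loose; origin at the centre of its underside, z up.
- bottle: Slim white squeeze bottle (rigid): straight body 38 mm diameter up to 72 mm height, then shoulders and a thin black pointed nozzle, 108 mm tall in all. It stands upright at the start. Loose; origin at the centre of its underside, z up.
- stamp: Wooden hand stamp, standing face down: pale block 64 mm (its x) by 46 mm (its y) by 20 mm high, with a darker upright grip bar on it, 52 mm long (along its x), 16 mm thick (along its y), from 20 to 50 mm height. Grip the bar across its y. Loose; origin at the centre of its underside, z up.
- coaster_round: Round cork coaster, 90 mm diameter, 4 mm thick, fixed to the table. Origin at the centre of its underside. Its y axis lies along the line through the centres of the two coasters (the square one may be at its +y or -y); the centres are 220 mm apart.
- coaster_square: Square cork coaster, 90 by 90 mm, 4 mm thick, fixed to the table. Origin at the centre of its underside; axes parallel to those of the round coaster.
- palette: White shallow palette tray with dabs of dried paint in its corners, 160 mm (its x) by 120 mm (its y), fixed to the table, on either the left or the right side; rim 14 mm high, walls and floor 4 mm thick. Origin at the centre of its underside, so the inner floor is at z = 4 mm.
- brush_pot: Dark metal pot holding upright brushes, 66 mm diameter, pot 85 mm tall, brushes reaching to about 160 mm, standing behind the coasters, a bystander: leave it where it is. Loose; origin at the centre of its underside, z up.

How it is judged:
By the outcome, as a careful person would: the job done as asked, in the order asked, and still so for the second after the job is handed in, with the robot touching nothing.
It also fails if it takes over 112 s, if anything falls off the work surface, if the arm or the gripper's body presses on something with over 40 N, if the wrist force passes 120 N, or if a joint passes its speed limit or range.

### The arm

A 6-joint arm with a two-finger parallel gripper is mounted at the origin on the work surface. World frame = base frame: x ahead of the robot, y to its left, z up, the work surface at z = 0. Lengths are in m, angles in rad, forces in N, time in s.
With the tool pointing down it reaches from about 0.325 to 0.75 m from the base axis. Payload 7.6 kg.
Tool frame: the origin (TCP) lies midway between the tips of the shut fingers; the grasp point (between the pads) lies 19 mm behind it (ctrl.grasp_offset is the z of the grasp point in the tool frame, in m); z points along the fingers, y is the line along which they close (so a half turn about z gives the same grasp; the last joint's range is limited). The gripper opens to 85 mm and grips with 20 to 120 N. Pads are 22 mm wide; open, the fingers measure 114 mm over their backs; the gripper's body (76 mm by 85 mm) begins 54 mm behind the grasp point. The pads swing forward as they close: fully open they stand 13 mm farther back than shut.
Start: joints at [-1.345, 0.052, 1.401, -0, 1.689, -0.07], TCP at [0.153, -0.502, 0.197] pointing down, gripper open.
Joint ranges: [-2.9, 2.9], [-0.91, 2.17], [0.12, 2.37], [-1.06, 4.2], [0.26, 2.73], [-2.93, 2.93]. Speed limits (rad/s): [2.57, 2.57, 3.01, 3.14, 3.14, 3.14].

### API

Orientations are given as a 3x3 rotation matrix whose columns are the frame's x, y, z axes.
In Python, from workcell import ctrl, imaging gives the robot as it stands. The module is installed in compiled form; this text tells all that it offers.
- The arm moves only by the tool send_rows, never from a script. Its argument "moves" is a list of rows, each a list of 3 entries, a list of its own where there are three numbers: the shift along the world's x, y, z in m, then the turn, a rotation vector about the world's x, y, z in degrees, then the finger opening in m, from 0 to 0.0854. In form: [[[tx, ty, tz], [ax, ay, az], gripper], ...]. A call has 1 to 10 rows; each row is the pose to reach, as a shift and turn from the pose commanded when the call began; what a row does not reach only later rows make up. A row lasts 1/12 s, in which the tool goes at most 41.7 mm and 7.16 degrees, less where a joint would pass 70% of its speed; a pose out of reach is approached as far as the arm can. A call with a gripper value outside its range is refused whole. The fingers move at their own pace and stop on an object; the grip force is fixed at half the most. Time passes only in rows, so rows that repeat a pose let the fingers close. It gives the time, the measured TCP pose, the force, the opening and the grip force at its end, in the units of the state.
- ctrl.observe(): the state, without advancing time (a new reading comes with each control period).
- imaging.read_camera(name): name is "side" or "top" or "wrist"; returns a dict with "frame" (480x640x3 uint8, blue, green, red), "vfov" (degrees; the focal length in pixels is half the picture's height over the tangent of half this angle, whatever the lens; pixels are square), "cx", "cy" (the principal point, pixels), "k1" (the pictures are not rectified: a ray, as slopes to the right and down, at radius r is drawn at 1 + k1 r^2 times it, then the intrinsics apply), "world_to_cam" (4x4, takes a point from world to camera coordinates). Camera axes: x right, y up, looking along -z (the intrinsics and any distortion apply to the point x, -y, -z); pixel columns grow to the right and rows downward; lengths in m; the calibration is good to about 2 mm. A picture is of the moment at which its call begins. There is no depth.
- ctrl.job_done(): hands the job in; it is judged then, once.
The state is a dict: "clock": time; "joint_pos": joint angles; "qd": joint speeds; "effort": joint torques, N m; "position": TCP position; "ee_rot": TCP orientation; "wrist_force": force on the tool from outside, world axes, zero at the start; "moment": the same for the moment, N m; "grip_width": opening from 0.0 (shut) to 1.0 (fully open); "finger_force": force on a finger pad.
Only numpy, scipy, OpenCV 4.12 (cv2) and the standard library are available. Lean on these libraries where they do the work, as an engineer would, in place of code of your own. Each camera call takes 0.05 s, during which the arm holds its last target. There are 200 camera calls.

## Working session

There is one attempt and no reset: what is moved stays moved. The work goes in short steps, Python scripts to look and compute and a tool call to move; the robot and the scene stay as the last step left them, time stands still between calls to the robot, and variables do not carry over. Pictures are saved under pics/ and viewed, at most 14 in all, crops included, and the job is handed in when it is done.

Besides the shell and the picture viewer there is one more tool, called as name(argument=value, ...), one argument or row to a line, values as JSON. send_rows: Moves the arm, as the interface text tells. Its arguments: {"type":"object","properties":{"moves":{"type":"array"}},"required":["moves"]}

```bash
mkdir -p pics; cat > h.py <<'E'
import numpy as np, cv2
from workcell import ctrl, imaging
def cam(n): return imaging.read_camera(n)
def K(c):
    f=240/np.tan(np.radians(c['vfov'])/2); return f
def ray(c,u,v):
    f=K(c); d=np.array([(u-c['cx'])/f,(v-c['cy'])/f]); s=d.copy()
    for _ in range(30): s=d/(1+c['k1']*(s@s))
    T=np.array(c['world_to_cam']); R=T[:3,:3]; o=-R.T@T[:3,3]
    return o, R.T@np.array([s[0],-s[1],-1.])
def onz(c,u,v,z):
    o,d=ray(c,u,v); return o+d*(z-o[2])/d[2]
def proj(c,p):
    T=np.array(c['world_to_cam']); q=T[:3,:3]@np.asarray(p)+T[:3,3]
    s=np.array([q[0],-q[1]])/-q[2]; s=s*(1+c['k1']*(s@s)); return s*K(c)+[c['cx'],c['cy']]
E
python3 - <<'E'
from h import *
for n in ['top','side','wrist']:
    c=cam(n); cv2.imwrite(f'pics/{n}0.png',c['frame']); o,d=ray(c,320,240); print(n,c['vfov'],c['k1'],o,d)
s=ctrl.observe(); print(s['position'],s['ee_rot'],s['grip_width'],s['clock'],ctrl.grasp_offset)
E
```

```text
top 57.09205624574707 -0.06768972452435047 [0.51969736 0.02043588 0.93594338] [ 0.02593343 -0.01598953 -0.99965226]
side 51.58003475025523 -0.08228133303566589 [ 0.52106337 -0.57133807  0.70432907] [ 0.0547738   0.66673016 -0.74379079]
wrist 69.21969596900752 -0.04881517723244051 [ 0.21602137 -0.48300212  0.37329667] [-0.24544893 -0.08155605 -0.96601042]
[ 0.15299328 -0.50194579  0.19587158] [[ 9.56580390e-01  2.91468514e-01 -2.50678383e-04]
 [ 2.91468609e-01 -9.56579732e-01  1.12511752e-03]
 [ 8.81424721e-05 -1.14933024e-03 -9.99999336e-01]] 0.9970876073521275 0.15 -0.0187
```

View pics/top0.png

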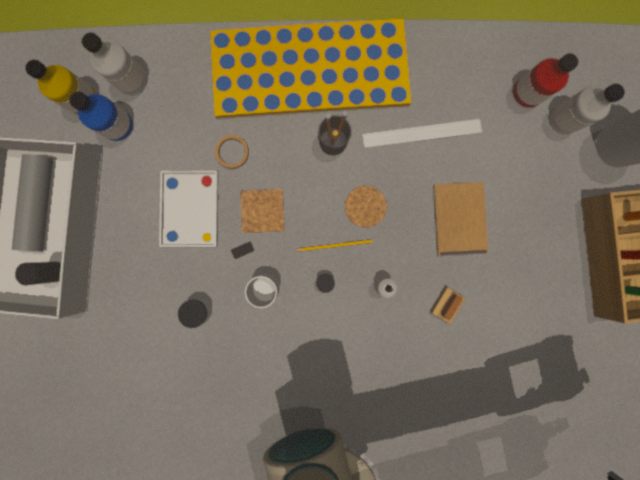

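View pics/side0.png

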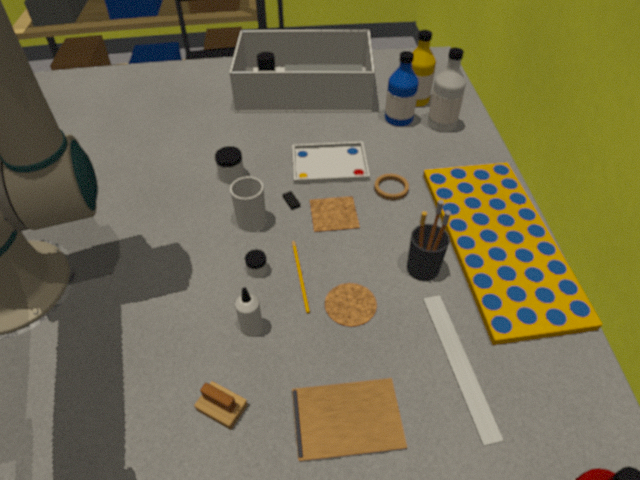

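The top view shows +x up and +y left. Pixel positions: jar (192,314), beaker (261,291), pot (325,283), bottle (388,289), stamp (447,304), square coaster (263,211), round coaster (366,206), palette (189,209) and brush pot (335,135). The side view shows the same layout, with everything upright.

```bash
cat > m.py <<'E'
from h import *
def blob(mask,u,v,r=45):
    m=np.zeros_like(mask); u,v=int(u),int(v); y0,x0=max(v-r,0),max(u-r,0)
    m[y0:v+r,x0:u+r]=mask[y0:v+r,x0:u+r]
    cs=cv2.findContours(m,cv2.RETR_EXTERNAL,cv2.CHAIN_APPROX_NONE)[0]
    return min((c for c in cs if cv2.contourArea(c)>30),key=lambda c:-cv2.pointPolygonTest(c,(float(u),float(v)),True))
def world(c,ct,z): return np.array([onz(c,*p,z)[:2] for p in ct.reshape(-1,2)])
def rect(w): return cv2.minAreaRect((w*1000).astype(np.float32))
def circ(w): 
    e=cv2.fitEllipse((w*1000).astype(np.float32)); return np.round(e[0],1),np.round(e[1],1)
def masks(c):
    hsv=cv2.cvtColor(c['frame'],cv2.COLOR_BGR2HSV); h,s,v=cv2.split(hsv)
    B=lambda x:(x*255).astype(np.uint8)
    return dict(dark=B(v<65),cork=B((s>70)&(h<25)&(v>60)),white=B((v>140)&(s<60)))
E
python3 - <<'E'
from m import *
c=cam('top'); M=masks(c)
f=c['frame']
for n,k,z,u,v,r in [('jar','dark',.06,192,314,30),('pot','dark',.038,325,283,20),('round','cork',.004,366,206,35),('square','cork',.004,263,211,35),('pal','white',.014,189,209,50),('beaker','white',.09,261,291,28),('bottle','white',.072,388,289,20),('nozzle','dark',.1,388,289,20),('stamp','cork',.02,447,304,30)]:
    try: ct=blob(M[k],u,v,r)
    except Exception as e: print(n,e); continue
    w=world(c,ct,z); q=rect(w); print(n,circ(w),'rect',np.round(q[0],1),np.round(q[1],1),round(q[2],1))
out=cv2.resize(f[240:340,170:480],None,fx=2.5,fy=2.5,interpolation=cv2.INTER_CUBIC); cv2.imwrite('pics/t1.png',out)
print(f[300,225],f[291,247],f[304,440],f[298,452])
E
```

```text
jar (array([402.3, 262. ]), array([50.5, 55.4])) rect [402.3 261.8] [53.9 51.4] 89.2
pot (array([456.7,  -2. ]), array([30. , 31.9])) rect [456.5  -1.4] [30.5 34.4] 88.9
round (array([614.4, -92.3]), array([88.5, 88.8])) rect [614.4 -92.6] [88.7 89.3] 43.8
square (array([608.7, 127.4]), array([104.6, 105. ])) rect [608.8 127.4] [90.8 91.5] 1.4
pal (array([616.6, 283.9]), array([141.1, 194.8])) rect [616.8 284.3] [123.2 166.3] 89.6
beaker (array([444.1, 123.1]), array([61. , 62.7])) rect [443.4 123.4] [61.2 62.9] 89.1
bottle (array([ 445. , -124.4]), array([33.2, 34.8])) rect [ 444.6 -124.8] [35.4 33.2] 88.7
nozzle min() iterable argument is empty
stamp (array([ 402.8, -258.3]), array([56.7, 75.2])) rect [ 402.6 -258.1] [51.  65.6] 56.5
[117 125 131] [83 90 96] [ 88 142 182] [44 55 70]
```

View pics/t1.png

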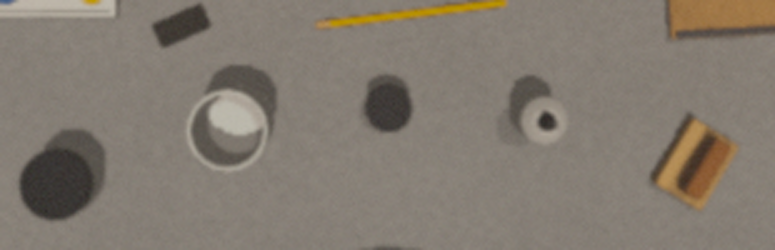

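The crop shows jar, beaker, pot, bottle and stamp (block around (695,160), bar running upper right to lower left). The coaster centres come out 219.8 mm apart, which matches the 220 mm given. I'll move to mid-scene for a close wrist view.

send_rows(
  moves=[
    [[0.208,0.351,0.04],[0,0,-17],0.0854],
    [[0.208,0.351,0.04],[0,0,-17],0.0854],
    [[0.208,0.351,0.04],[0,0,-17],0.0854],
    [[0.208,0.351,0.04],[0,0,-17],0.0854],
    [[0.208,0.351,0.04],[0,0,-17],0.0854],
    [[0.208,0.351,0.04],[0,0,-17],0.0854],
    [[0.208,0.351,0.04],[0,0,-17],0.0854],
    [[0.208,0.351,0.04],[0,0,-17],0.0854],
    [[0.208,0.351,0.04],[0,0,-17],0.0854],
    [[0.208,0.351,0.04],[0,0,-17],0.0854],
  ],
)

```text
clock: 1.03
position: [0.3617, -0.1489, 0.2369]
ee_rot: [[1.0, -0.0, 0.001], [-0.0, -1.0, -0.0], [0.001, 0.0, -1.0]]
wrist_force: [0.3, -0.6, -0.6]
grip_width: 1.0
finger_force: 0.0
```

send_rows(
  moves=[
    [[0.089,0.151,0.014],[0,0,0],0.0854],
    [[0.089,0.151,0.014],[0,0,0],0.0854],
    [[0.089,0.151,0.014],[0,0,0],0.0854],
    [[0.089,0.151,0.014],[0,0,0],0.0854],
    [[0.089,0.151,0.014],[0,0,0],0.0854],
    [[0.089,0.151,0.014],[0,0,0],0.0854],
    [[0.089,0.151,0.014],[0,0,0],0.0854],
  ],
)

```text
clock: 1.62
position: [0.4498, -0.0003, 0.2501]
ee_rot: [[1.0, 0.0, -0.001], [0.0, -1.0, -0.0], [-0.001, 0.0, -1.0]]
wrist_force: [-0.4, -0.0, 0.4]
grip_width: 0.999
finger_force: 0.0
```

```bash
python3 - <<'E'
from h import *
c=cam('wrist'); cv2.imwrite('pics/w1.png',c['frame'])
s=ctrl.observe(); print(s['position'],s['ee_rot'],s['joint_pos'],s['clock']); print(ray(c,320,240))
for n,p in dict(jar=(.402,.262,.06),pot=(.4565,-.002,.038),beaker=(.444,.123,.09),bottle=(.445,-.124,.072),rnd=(.614,-.092,.004),sq=(.609,.127,.004),pal=(.617,.284,.014),stamp=(.403,-.258,.02)).items(): print(n,np.round(proj(c,p)))
E
```

```text
[ 0.44966602 -0.00094864  0.25025208] [[ 9.99998816e-01 -1.35964392e-03 -7.20396481e-04]
 [-1.35998563e-03 -9.99998963e-01 -4.74068908e-04]
 [-7.19751169e-04  4.75048076e-04 -9.99999628e-01]] [-8.38881656e-02 -1.67995561e-01  1.50604622e+00 -5.47614971e-04
  1.80422010e+00  1.48814149e+00] 1.6667
(array([ 5.15862331e-01, -2.28748815e-04,  4.27617281e-01]), array([-0.25979329, -0.00816758, -0.96566735]))
jar [ 85. 253.]
pot [319. 201.]
beaker [194. 222.]
bottle [435. 217.]
rnd [399.  57.]
sq [204.  63.]
pal [63. 57.]
stamp [525. 242.]
```

View pics/w1.png

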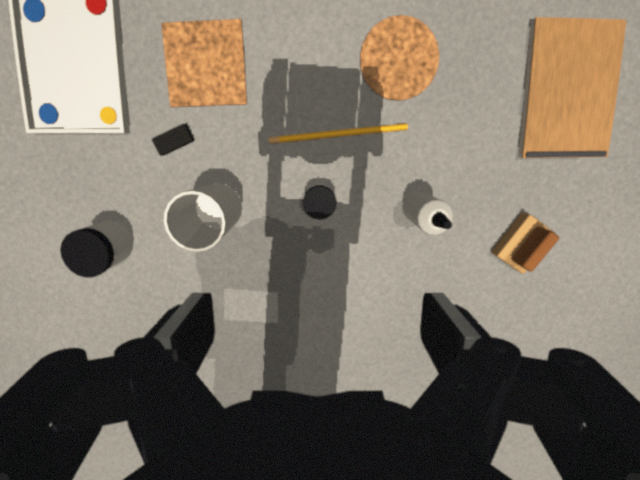

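The wrist view shows everything within a few pixels of the predictions (beaker (194,222), jar (87,252), pot (320,201), bottle (435,217), stamp (525,243)). I'll measure from here.

```bash
python3 - <<'E'
from m import *
c=cam('wrist'); h,s,v=cv2.split(cv2.cvtColor(c['frame'],cv2.COLOR_BGR2HSV))
B=lambda x:(x*255).astype(np.uint8)
M=dict(dark=B(v<45),cork=B((s>85)&(h<25)&(v>60)),white=B((v>170)&(s<50)))
for n,k,z,u,vv,r in [('jar','dark',.06,86,252,36),('pot','dark',.038,319,201,22),('round','cork',.004,399,57,50),('square','cork',.004,204,62,46),('beaker','white',.09,194,221,40),('bottle','white',.066,435,217,22),('stamp','cork',.02,520,240,42)]:
    try: ct=blob(M[k],u,vv,r)
    except Exception as e: print(n,e); continue
    w=world(c,ct,z); q=rect(w); print(n,circ(w),'rect',np.round(q[0],1),np.round(q[1],1),round(q[2],1))
c=cam('top')
for p in [(172,183),(206,181),(207,237),(172,236)]: print(onz(c,*p,.004)[:2])
E
```

```text
jar (array([402.6, 260.2]), array([53.1, 61.6])) rect [402.6 260.2] [52.4 61.7] 23.9
pot (array([447.2,  -0.5]), array([18.6, 31.9])) rect [4.464e+02 2.000e-01] [34.  18.4] 76.6
round (array([613.1, -92.2]), array([88.2, 88.5])) rect [613.2 -92.3] [87.9 88.4] 0.7
square (array([608.1, 127. ]), array([104.3, 105.2])) rect [608.  127.1] [89.9 90.3] 1.4
beaker (array([442.8, 131.5]), array([69.3, 87. ])) rect [442.  127.8] [70.  85.6] 83.0
bottle (array([ 438.5, -127.9]), array([43.1, 47.8])) rect [ 441.1 -127.5] [47.8 41.3] 89.9
stamp (array([ 401.5, -258. ]), array([69.7, 73.4])) rect [ 401.  -258.3] [63.  63.7] 57.2
[0.67125864 0.31904601]
[0.6739655 0.2459297]
[0.55458843 0.24456609]
[0.55806503 0.31934581]
```

send_rows(
  moves=[
    [[-0.006,0.123,0],[0,0,0],0.0854],
    [[-0.006,0.123,0],[0,0,0],0.0854],
    [[-0.006,0.123,0],[0,0,0],0.0854],
    [[-0.006,0.123,0],[0,0,0],0.0854],
    [[-0.006,0.123,-0.12],[0,0,0],0.0854],
    [[-0.006,0.123,-0.12],[0,0,0],0.0854],
    [[-0.006,0.123,-0.12],[0,0,0],0.0854],
    [[-0.006,0.123,-0.12],[0,0,0],0.0854],
  ],
)

```text
clock: 2.43
position: [0.4397, 0.1207, 0.1229]
ee_rot: [[1.0, -0.003, -0.013], [-0.003, -1.0, -0.003], [-0.013, 0.003, -1.0]]
wrist_force: [-0.6, -0.2, -1.5]
grip_width: 0.995
finger_force: 0.0
```

```bash
python3 - <<'E'
from h import *
c=cam('wrist'); cv2.imwrite('pics/w2.png',c['frame'])
print(ctrl.observe()['position'])
for p in [(.4435,.123,.09),(.4435,.154,.09),(.4435,.092,.09),(.4745,.123,.09)]: print(proj(c,p))
E
```

```text
[0.44179519 0.12116198 0.12750687]
[313.4152249  248.09846476]
[264.27002577 248.28516609]
[362.56526569 247.89680046]
[313.09379587 199.20273629]
```

View pics/w2.png

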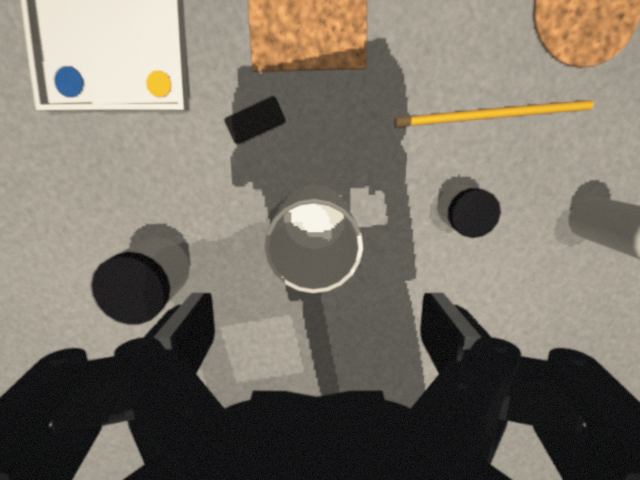

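The rim centre is at (314,246) against a prediction of (313,248), about 1 mm off. I'll descend and grip.

send_rows(
  moves=[
    [[0.001,0.0,-0.04],[0,0,0],0.0854],
    [[0.001,0.0,-0.089],[0,0,0],0.0854],
    [[0.001,0.0,-0.089],[0,0,0],0.0854],
    [[0.001,0.0,-0.089],[0,0,0],0.0854],
    [[0.001,0.0,-0.089],[0,0,0],0.05],
    [[0.001,0.0,-0.089],[0,0,0],0.05],
    [[0.001,0.0,-0.089],[0,0,0],0.05],
    [[0.001,0.0,-0.089],[0,0,0],0.05],
    [[0.001,0.0,-0.089],[0,0,0],0.05],
    [[0.001,0.0,-0.089],[0,0,0],0.05],
  ],
)

```text
clock: 3.32
position: [0.4475, 0.1229, 0.0458]
ee_rot: [[1.0, -0.001, 0.006], [-0.001, -1.0, 0.0], [0.006, -0.0, -1.0]]
wrist_force: [-2.5, -2.1, 9.1]
grip_width: 0.679
finger_force: 63.0
```

send_rows(
  moves=[
    [[0,0.0,0.04],[0,0,0],0.05],
    [[0,0,0.08],[0,0,0],0.05],
    [[0,0,0.08],[0,0,0],0.05],
    [[0.169,-0.215,0.08],[0,0,0],0.05],
    [[0.169,-0.215,0.08],[0,0,0],0.05],
    [[0.169,-0.215,0.08],[0,0,0],0.05],
    [[0.169,-0.215,0.08],[0,0,0],0.05],
    [[0.169,-0.215,0.08],[0,0,0],0.05],
    [[0.169,-0.215,0.08],[0,0,0],0.05],
    [[0.169,-0.215,0.08],[0,0,0],0.05],
  ],
)

```text
clock: 4.15
position: [0.6164, -0.0961, 0.1235]
ee_rot: [[1.0, -0.003, 0.004], [-0.003, -1.0, -0.002], [0.004, 0.002, -1.0]]
wrist_force: [0.5, 0.1, -1.2]
grip_width: 0.677
finger_force: 64.9
```

send_rows(
  moves=[
    [[0,0,0],[0,0,0],0.05],
    [[0,0,-0.02],[0,0,0],0.05],
    [[0,0,-0.02],[0,0,0],0.05],
    [[0,0,-0.04],[0,0,0],0.05],
    [[0,0,-0.04],[0,0,0],0.05],
    [[0,0,-0.04],[0,0,0],0.05],
    [[0,0,-0.04],[0,0,0],0.05],
    [[0,0,-0.04],[0,0,0],0.05],
  ],
)

```text
clock: 4.82
position: [0.6147, -0.0921, 0.0834]
ee_rot: [[1.0, -0.001, 0.002], [-0.001, -1.0, -0.001], [0.002, 0.001, -1.0]]
wrist_force: [0.0, 0.3, -0.2]
grip_width: 0.673
finger_force: 64.9
```

```bash
python3 - <<'E'
from m import *
c=cam('wrist'); cv2.imwrite('pics/w3.png',c['frame'])
s=ctrl.observe();print(s['position'],s['ee_rot'],s['wrist_force'],s['finger_force'])
z=s['position'][2]
print(proj(c,(s['position'][0],s['position'][1],.09+z-.0435)))
c=cam('top'); cv2.imwrite('pics/t3.png',c['frame'][140:280,260:440])
E
```

```text
[ 0.61468816 -0.09211999  0.08321161] [[ 9.99997399e-01 -5.94732078e-04  2.20166632e-03]
 [-5.93483236e-04 -9.99999663e-01 -5.67835682e-04]
 [ 2.20200328e-03  5.66527553e-04 -9.99997415e-01]] [ 0.1092617   0.71266875 -1.49570273] 64.89840831654874
[317.44527048 311.31198694]
```

View pics/w3.png

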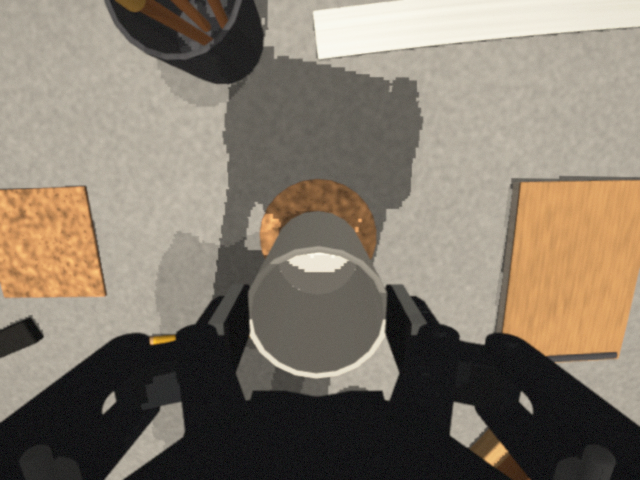

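The held beaker's rim centre is at (318,311) against (317,311) predicted for the TCP, so it is centred in the grip. I'll lower it.

send_rows(
  moves=[
    [[-0.001,0,-0.02],[0,0,0],0.05],
    [[-0.001,0,-0.03],[0,0,0],0.05],
    [[-0.001,0,-0.033],[0,0,0],0.05],
    [[-0.001,0,-0.033],[0,0,0],0.05],
    [[-0.001,0,-0.033],[0,0,0],0.05],
  ],
)

```text
clock: 5.33
position: [0.6137, -0.0911, 0.0496]
ee_rot: [[1.0, -0.0, 0.001], [-0.0, -1.0, 0.002], [0.001, -0.002, -1.0]]
wrist_force: [-1.0, 3.6, 4.8]
grip_width: 0.675
finger_force: 69.7
```

send_rows(
  moves=[
    [[0,0,-0.001],[0,0,0],0.05],
    [[0,0,-0.002],[0,0,0],0.05],
    [[0,0,-0.002],[0,0,0],0.05],
    [[0,0,-0.002],[0,0,0],0.05],
  ],
)

```text
clock: 5.67
position: [0.6145, -0.0913, 0.0496]
ee_rot: [[1.0, -0.0, 0.004], [-0.0, -1.0, 0.001], [0.004, -0.001, -1.0]]
wrist_force: [-1.9, 4.3, 12.5]
grip_width: 0.674
finger_force: 70.6
```

send_rows(
  moves=[
    [[0,0,0.001],[0,0,0],0.0854],
    [[0,0,0.001],[0,0,0],0.0854],
    [[0,0,0.001],[0,0,0],0.0854],
    [[0,0,0.001],[0,0,0],0.0854],
    [[0,0,0.001],[0,0,0],0.0854],
    [[0,0,0.04],[0,0,0],0.0854],
    [[0,0,0.08],[0,0,0],0.0854],
    [[0,0,0.12],[0,0,0],0.0854],
    [[0,0,0.12],[0,0,0],0.0854],
    [[0,0,0.12],[0,0,0],0.0854],
  ],
)

```text
clock: 6.5
position: [0.6145, -0.0926, 0.17]
ee_rot: [[1.0, -0.001, 0.006], [-0.001, -1.0, -0.002], [0.006, 0.002, -1.0]]
wrist_force: [-0.6, 0.1, -0.3]
grip_width: 0.997
finger_force: 0.0
```

```bash
python3 - <<'E'
from m import *
s=ctrl.observe();print(s['position'])
c=cam('wrist'); f=c['frame']; cv2.imwrite('pics/w4.png',f)
for z in (.094,.004): print(z,proj(c,(.6135,-.0923,z)))
h,sa,v=cv2.split(cv2.cvtColor(f,cv2.COLOR_BGR2HSV))
m=((sa>85)&(h<25)&(v>40)).astype(np.uint8)*255
ct=max(cv2.findContours(m,0,1)[0],key=cv2.contourArea); 
E
```

```text
[ 0.61449528 -0.09261554  0.16998277]
0.094 [316.67449788 239.20977343]
0.004 [316.68835512 216.76882814]
```

View pics/w4.png

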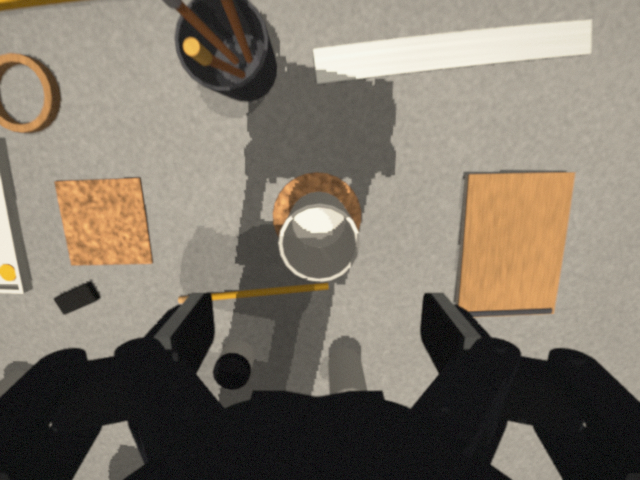

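The beaker stands on the round coaster: rim centre about (318,242), coaster about (317,217). Next is the jar.

send_rows(
  moves=[
    [[-0.212,0.354,0],[0,0,0],0.0854],
    [[-0.212,0.354,0],[0,0,0],0.0854],
    [[-0.212,0.354,0],[0,0,0],0.0854],
    [[-0.212,0.354,0],[0,0,0],0.0854],
    [[-0.212,0.354,0],[0,0,0],0.0854],
    [[-0.212,0.354,0],[0,0,0],0.0854],
    [[-0.212,0.354,0],[0,0,0],0.0854],
    [[-0.212,0.354,0],[0,0,0],0.0854],
    [[-0.212,0.354,0],[0,0,0],0.0854],
    [[-0.212,0.354,0],[0,0,0],0.0854],
  ],
)

```text
clock: 7.38
position: [0.3987, 0.263, 0.1645]
ee_rot: [[1.0, -0.001, -0.003], [-0.001, -1.0, -0.002], [-0.003, 0.002, -1.0]]
wrist_force: [0.0, 0.2, -0.1]
grip_width: 1.002
finger_force: 0.0
```

send_rows(
  moves=[
    [[0,0.0,-0.04],[0,0,0],0.0854],
    [[0,0.0,-0.04],[0,0,0],0.0854],
    [[0,0.0,-0.04],[0,0,0],0.0854],
    [[0,0.0,-0.04],[0,0,0],0.0854],
    [[0,0.0,-0.04],[0,0,0],0.0854],
  ],
)

```text
clock: 7.8
position: [0.4022, 0.2613, 0.1279]
ee_rot: [[1.0, -0.003, 0.001], [-0.003, -1.0, 0.001], [0.001, -0.001, -1.0]]
wrist_force: [0.4, 0.2, 0.6]
grip_width: 0.997
finger_force: 0.0
```

```bash
python3 - <<'E'
from m import *
s=ctrl.observe();print(s['position'])
c=cam('wrist'); f=c['frame']; cv2.imwrite('pics/w5.png',f)
h,sa,v=cv2.split(cv2.cvtColor(f,cv2.COLOR_BGR2HSV)); M=((v<45)*255).astype(np.uint8)
for n,p,r in [('jar',(.4025,.261,.06),60),('pot',(.4565,-.002,.038),30)]:
    u,w_=proj(c,p); print(u,w_); M2=M.copy()
    try: w=world(c,blob(M2,u,w_,r),p[2]); print(n,circ(w),rect(w))
    except Exception as e: print(e)
E
```

```text
[0.40218183 0.26125116 0.12786749]
317.6692432054854 239.79941607078817
jar (array([400.7, 266.4]), array([48.9, 57. ])) ((401.30755615234375, 265.38677978515625), (56.264652252197266, 52.86763381958008), 16.49311065673828)
649.8330561134894 165.73932965852373
pot (array([453.4,  14.5]), array([18.5, 38.6])) ((452.83856201171875, 15.349431991577148), (35.81891632080078, 17.04994773864746), 12.567845344543457)
```

View pics/w5.png

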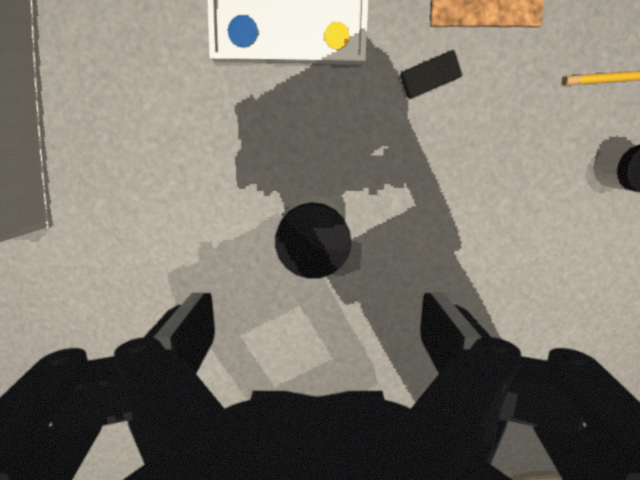

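The lid centre is at (313,240), about 3 mm to the +y side; the fingers will centre it along y. I'll descend and grip.

send_rows(
  moves=[
    [[0,0.002,-0.04],[0,0,0],0.0854],
    [[0,0.002,-0.08],[0,0,0],0.0854],
    [[0,0.002,-0.114],[0,0,0],0.0854],
    [[0,0.002,-0.114],[0,0,0],0.0854],
    [[0,0.002,-0.114],[0,0,0],0.0854],
    [[0,0.002,-0.114],[0,0,0],0.045],
    [[0,0.002,-0.114],[0,0,0],0.045],
    [[0,0.002,-0.114],[0,0,0],0.045],
    [[0,0.002,-0.114],[0,0,0],0.045],
    [[0,0.002,-0.114],[0,0,0],0.045],
  ],
)

```text
clock: 8.68
position: [0.4031, 0.2648, 0.0165]
ee_rot: [[1.0, -0.001, 0.005], [-0.001, -1.0, 0.003], [0.005, -0.003, -1.0]]
wrist_force: [-3.3, -2.3, 12.1]
grip_width: 0.626
finger_force: 60.4
```

send_rows(
  moves=[
    [[0,0,0],[0,0,0],0.045],
    [[0,0,0],[0,0,0],0.045],
    [[0,0,0],[0,0,0],0.045],
  ],
)

```text
clock: 8.93
position: [0.4031, 0.2648, 0.0165]
ee_rot: [[1.0, -0.001, 0.005], [-0.001, -1.0, 0.003], [0.005, -0.003, -1.0]]
wrist_force: [-3.4, -2.1, 11.9]
grip_width: 0.624
finger_force: 60.4
```

send_rows(
  moves=[
    [[0,0,0.04],[0,0,0],0.045],
    [[0,0,0.08],[0,0,0],0.045],
    [[0.205,-0.137,0.08],[0,0,0],0.045],
    [[0.205,-0.137,0.08],[0,0,0],0.045],
    [[0.205,-0.137,0.08],[0,0,0],0.045],
    [[0.205,-0.137,0.08],[0,0,0],0.045],
    [[0.205,-0.137,0.08],[0,0,0],0.045],
    [[0.205,-0.137,0.08],[0,0,0],0.045],
    [[0.205,-0.137,0.08],[0,0,0],0.045],
    [[0.205,-0.137,0.08],[0,0,0],0.045],
  ],
)

```text
clock: 9.77
position: [0.6073, 0.1253, 0.0927]
ee_rot: [[1.0, -0.004, 0.0], [-0.004, -1.0, -0.0], [0.0, 0.0, -1.0]]
wrist_force: [-0.8, -0.1, -2.4]
grip_width: 0.621
finger_force: 63.9
```

send_rows(
  moves=[
    [[0,0,-0.04],[0,0,0],0.045],
    [[0,0,-0.04],[0,0,0],0.045],
    [[0,0,-0.04],[0,0,0],0.045],
    [[0,0,-0.04],[0,0,0],0.045],
    [[0,0,-0.04],[0,0,0],0.045],
    [[0,0,-0.04],[0,0,0],0.045],
  ],
)

```text
clock: 10.27
position: [0.6069, 0.1273, 0.0549]
ee_rot: [[1.0, -0.0, 0.003], [-0.0, -1.0, 0.0], [0.003, -0.0, -1.0]]
wrist_force: [-0.5, -0.2, -1.7]
grip_width: 0.618
finger_force: 64.5
```

```bash
python3 - <<'E'
from m import *
s=ctrl.observe();p=s['position'];print(p,s['finger_force'])
c=cam('wrist'); f=c['frame']; cv2.imwrite('pics/w6.png',f)
print(proj(c,(p[0],p[1],p[2]-.0165+.06)),proj(c,(p[0]+.0285,p[1],p[2]-.0165+.06)),'coaster corners',[np.round(proj(c,(.6084+a,.1272+b,.004))) for a,b in [(.044,.046),(.046,-.044),(-.046,.044),(-.044,-.046)]])
E
```

```text
[0.60691157 0.12730318 0.05488407] 64.47236269712448
[317.18061411 308.13946691] [317.11107227 243.00341961] coaster corners [array([247., 180.]), array([385., 176.]), array([256., 306.]), array([382., 304.])]
```

View pics/w6.png

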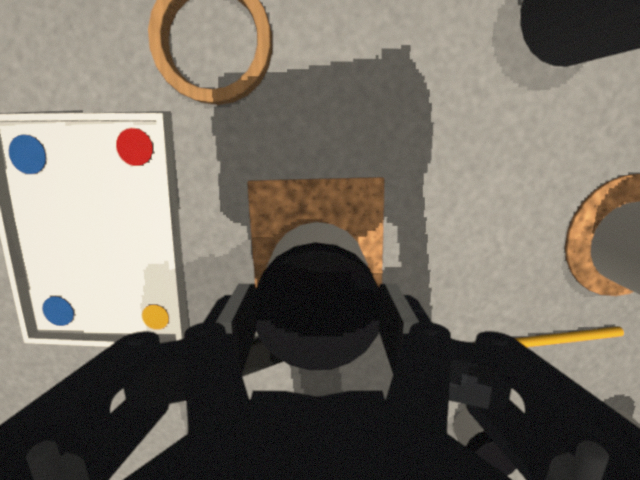

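The lid's top edge is at row 243, as predicted, and the coaster corners match within 2 px. I'll lower the jar.

send_rows(
  moves=[
    [[0.001,0,-0.02],[0,0,0],0.045],
    [[0.001,0,-0.03],[0,0,0],0.045],
    [[0.001,0,-0.035],[0,0,0],0.045],
    [[0.001,0,-0.035],[0,0,0],0.045],
    [[0.001,0,-0.036],[0,0,0],0.045],
    [[0.001,0,-0.036],[0,0,0],0.045],
    [[0.001,0,-0.036],[0,0,0],0.045],
  ],
)

```text
clock: 10.9
position: [0.608, 0.1264, 0.0197]
ee_rot: [[1.0, -0.001, 0.003], [-0.001, -1.0, -0.001], [0.003, 0.001, -1.0]]
wrist_force: [-5.7, -3.1, 12.2]
grip_width: 0.618
finger_force: 73.4
```

send_rows(
  moves=[
    [[0,0,0.001],[0,0,0],0.0854],
    [[0,0,0.001],[0,0,0],0.0854],
    [[0,0,0.001],[0,0,0],0.0854],
    [[0,0,0.001],[0,0,0],0.0854],
    [[0,0,0.001],[0,0,0],0.0854],
    [[0,0,0.04],[0,0,0],0.0854],
    [[0,0,0.08],[0,0,0],0.0854],
    [[0,0,0.12],[0,0,0],0.0854],
    [[0,0,0.12],[0,0,0],0.0854],
  ],
)

```text
clock: 11.65
position: [0.6109, 0.1274, 0.147]
ee_rot: [[1.0, -0.001, 0.015], [-0.001, -1.0, 0.002], [0.015, -0.002, -1.0]]
wrist_force: [0.4, 0.2, 2.0]
grip_width: 0.998
finger_force: 0.0
```

send_rows(
  moves=[
    [[-0.15,-0.128,0],[0,0,0],0.0854],
    [[-0.15,-0.128,0],[0,0,0],0.0854],
    [[-0.15,-0.128,0],[0,0,0],0.0854],
    [[-0.15,-0.128,0],[0,0,0],0.0854],
    [[-0.15,-0.128,0],[0,0,0],0.0854],
    [[-0.15,-0.128,0],[0,0,0],0.0854],
    [[-0.15,-0.128,-0.02],[0,0,0],0.0854],
    [[-0.15,-0.128,-0.02],[0,0,0],0.0854],
    [[-0.15,-0.128,-0.02],[0,0,0],0.0854],
  ],
)

```text
clock: 12.4
position: [0.4566, -0.001, 0.1158]
ee_rot: [[1.0, -0.001, -0.002], [-0.001, -1.0, 0.0], [-0.002, -0.0, -1.0]]
wrist_force: [0.1, 0.1, 0.3]
grip_width: 0.999
finger_force: 0.0
```

```bash
python3 - <<'E'
from m import *
s=ctrl.observe();p=s['position'];print(p)
c=cam('wrist'); f=c['frame']; cv2.imwrite('pics/w7.png',f)
h,sa,v=cv2.split(cv2.cvtColor(f,cv2.COLOR_BGR2HSV))
print(proj(c,(.4565,-.001,.038)))
u,w_=proj(c,(.4565,-.001,.038))
for t in (25,32,40):
  w=world(c,blob(((v<t)*255).astype(np.uint8),u,w_,45),.038); print(circ(w),rect(w))
c=cam('top'); M=masks(c); f=c['frame']
for n,k,z,q in [('jar','dark',.064,(.608,.127,.064)),('beaker','white',.094,(.6135,-.092,.094)),('round','cork',.004,(.6135,-.092,.004)),('pot','dark',.038,(.4565,-.001,.038))]:
    w=world(c,blob(M[k],*proj(c,q),30),z); print(n,circ(w),rect(w))
cv2.imwrite('pics/t7.png',cv2.resize(f[120:330,170:410],None,fx=2.5,fy=2.5))
E
```

```text
[ 0.45658383 -0.00099087  0.11580948]
[317.29779168 236.60486073]Traceback (most recent call last):
  File "<stdin>", line 8, in <module>
  File "m.py", line 6, in blob
    return min((c for c in cs if cv2.contourArea(c)>30),key=lambda c:-cv2.pointPolygonTest(c,(float(u),float(v)),True))
ValueError: min() iterable argument is empty
```

View pics/w7.png

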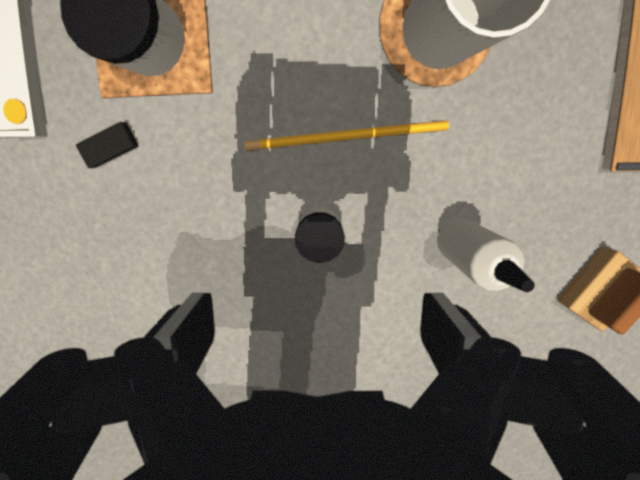

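The pot lid is at (319,237) against (317,237) predicted. I'll descend and grip.

send_rows(
  moves=[
    [[-0.001,-0.001,-0.04],[0,0,0],0.0854],
    [[-0.001,-0.001,-0.08],[0,0,0],0.0854],
    [[-0.001,-0.001,-0.106],[0,0,0],0.0854],
    [[-0.001,-0.001,-0.106],[0,0,0],0.0854],
    [[-0.001,-0.001,-0.106],[0,0,0],0.07],
    [[-0.001,-0.001,-0.106],[0,0,0],0.028],
    [[-0.001,-0.001,-0.106],[0,0,0],0.028],
    [[-0.001,-0.001,-0.106],[0,0,0],0.028],
    [[-0.001,-0.001,-0.106],[0,0,0],0.028],
    [[-0.001,-0.001,-0.106],[0,0,0],0.028],
  ],
)

```text
clock: 13.28
position: [0.4567, -0.0022, 0.0115]
ee_rot: [[1.0, -0.001, 0.002], [-0.001, -1.0, -0.0], [0.002, 0.0, -1.0]]
wrist_force: [-0.8, -0.7, -0.2]
grip_width: 0.327
finger_force: 0.0
```

send_rows(
  moves=[
    [[0,0,0],[0,0,0],0.028],
    [[0,0,0],[0,0,0],0.028],
    [[0,0,0],[0,0,0],0.028],
    [[0,0,0],[0,0,0],0.028],
  ],
)

```text
clock: 13.62
position: [0.456, -0.0022, 0.0105]
ee_rot: [[1.0, -0.001, -0.0], [-0.001, -1.0, -0.0], [-0.0, 0.0, -1.0]]
wrist_force: [-0.2, 0.4, -0.0]
grip_width: 0.329
finger_force: 0.0
```

```bash
python3 - <<'E'
from m import *
c=cam('top'); M=masks(c); f=c['frame']
for n,k,z,q in [('jar','dark',.064,(.608,.127,.064)),('beaker','white',.094,(.6135,-.092,.094)),('square','cork',.004,(.57,.09,.004))]:
    w=world(c,blob(M[k],*proj(c,q),30),z); print(n,circ(w),rect(w))
cv2.imwrite('pics/t7.png',cv2.resize(f[120:330,170:410],None,fx=2.5,fy=2.5))
E
```

```text
jar (array([604.1, 125.4]), array([50.8, 50.9])) ((603.5459594726562, 125.80144500732422), (52.14171600341797, 50.419525146484375), 43.977806091308594)
beaker (array([611.8, -94.5]), array([60.1, 62.2])) ((611.7813110351562, -94.33419799804688), (61.76456069946289, 59.83576583862305), 89.00797271728516)
square (array([596.9, 116.6]), array([74.4, 82.8])) ((599.34521484375, 118.96090698242188), (71.4103775024414, 74.47845458984375), 1.4406136274337769)
```

View pics/t7.png

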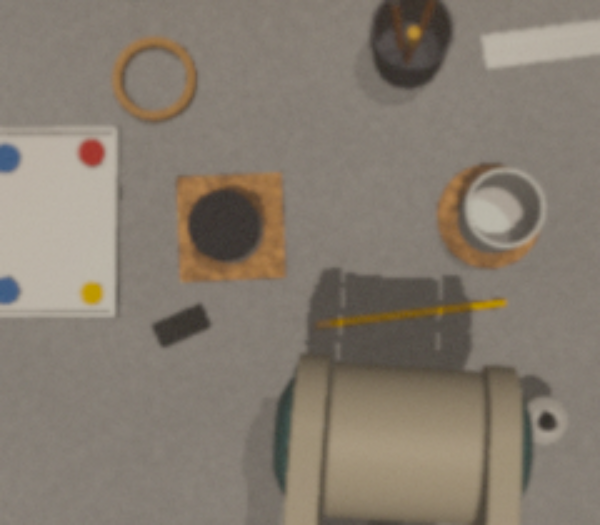

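The crop shows both placed objects on their coasters, each about 2–3 mm toward −x/−y. The gripper reads 28 mm with no force, so I'll close further.

send_rows(
  moves=[
    [[0,0,0],[0,0,0],0.01],
    [[0,0,0],[0,0,0],0.01],
    [[0,0,0],[0,0,0],0.01],
    [[0,0,0],[0,0,0],0.01],
    [[0,0,0],[0,0,0],0.01],
  ],
)

```text
clock: 14.08
position: [0.456, -0.0022, 0.0105]
ee_rot: [[1.0, -0.001, -0.0], [-0.001, -1.0, -0.0], [-0.0, 0.0, -1.0]]
wrist_force: [-0.1, -0.4, -0.2]
grip_width: 0.12
finger_force: 0.0
```

```bash
python3 - <<'E'
from m import *
print(ctrl.observe()['grip_width'])
c=cam('wrist'); f=c['frame']; cv2.imwrite('pics/w8.png',f)
E
```

```text
0.1198685429000963
```

View pics/w8.png

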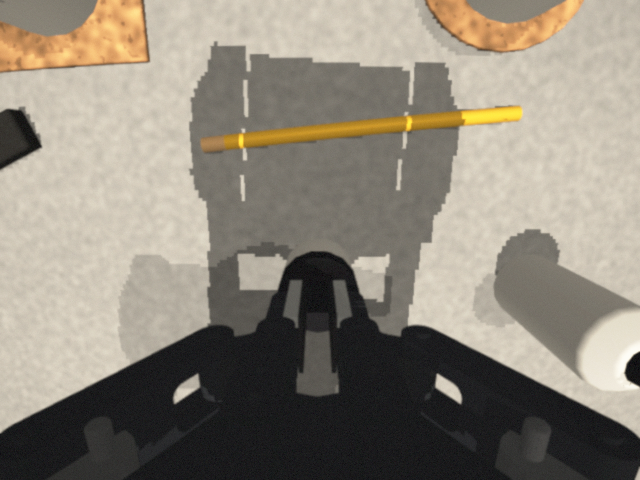

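The fingers are nearly shut and the pot appears ahead of them at about (318,265), so it slipped out forward. I'll lift straight up and look.

send_rows(
  moves=[
    [[-0.008,0,0],[0,0,0],0.01],
    [[-0.008,0,0.02],[0,0,0],0.01],
    [[-0.008,0,0.05],[0,0,0],0.01],
    [[-0.008,0,0.09],[0,0,0],0.03],
    [[-0.008,0,0.11],[0,0,0],0.06],
    [[-0.008,0,0.11],[0,0,0],0.0854],
    [[-0.008,0,0.11],[0,0,0],0.0854],
    [[-0.008,0,0.11],[0,0,0],0.0854],
    [[-0.008,0,0.11],[0,0,0],0.0854],
    [[-0.008,0,0.11],[0,0,0],0.0854],
  ],
)

```text
clock: 14.97
position: [0.4472, -0.0022, 0.1191]
ee_rot: [[1.0, -0.001, -0.003], [-0.001, -1.0, 0.0], [-0.003, -0.0, -1.0]]
wrist_force: [-0.8, -0.9, 0.2]
grip_width: 0.993
finger_force: 0.0
```

```bash
python3 - <<'E'
from m import *
p=ctrl.observe()['position'];print(p)
c=cam('wrist'); f=c['frame']; cv2.imwrite('pics/w9.png',f)
for x in (.4565,.4765,.49): print(proj(c,(x,-.002,.038)))
print(proj(c,(p[0],p[1],.038)))
E
```

```text
[ 0.44718317 -0.00216061  0.11907925]
[317.05975962 223.51625975]
[317.01593832 197.30078242]
[316.98540068 179.03621948]
[317.28895128 235.38770596]
```

View pics/w9.png

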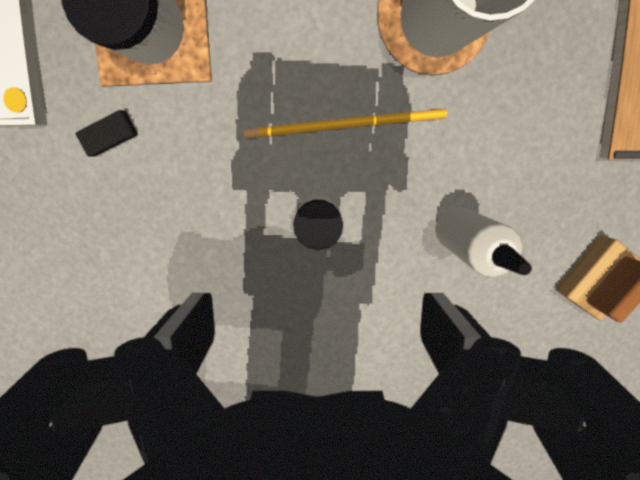

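The pot has not moved: it is at (318,224), where x = 0.4565 projects. So the fingers closed without meeting it. I'll compare the TCP projection with where the fingertips appear.

```bash
python3 - <<'E'
from m import *
s=ctrl.observe();p=np.array(s['position']);R=np.array(s['ee_rot'])
c=cam('wrist')
for z in (-.054,-.04,-.019,-.01,0,.01): print(z,np.round(proj(c,p+R@[0,0,z])), np.round(proj(c,p+R@[0,.0425,z])))
# pot lid outline in w8 (tcp .456,-.0022,.0105): shift pot by same relative
d=p-np.array([.456,-.0022,.0105])
for q in [(.4565,0-.002,.038),(.476,-.002,.038),(.4565,.0175,.038),(.437,-.002,.038)]: print('w8',np.round(proj(c,np.array(q)+d)))
im=cv2.imread('pics/w8.png'); print([int(x) for x in im[240:400:6,318].mean(1)]); print([int(x) for x in im[300,260:380:5].mean(1)])
E
```

```text
-0.054 [317. 320.] [425. 320.]
-0.04 [317. 305.] [415. 305.]
-0.019 [317. 286.] [404. 286.]
-0.01 [317. 279.] [400. 279.]
0 [317. 273.] [395. 272.]
0.01 [317. 266.] [392. 266.]
w8 [317. 292.]
w8 [317. 252.]
w8 [275. 292.]
w8 [317. 330.]
[119, 122, 32, 29, 27, 22, 26, 23, 24, 22, 19, 21, 29, 47, 40, 43, 86, 87, 88, 92, 86, 86, 87, 86, 86, 86, 53]
[88, 89, 68, 28, 23, 45, 91, 94, 44, 28, 14, 21, 18, 24, 22, 70, 92, 95, 35, 26, 29, 80, 92, 94]
```

Around z −30 to −40 mm in the tool frame is where the pads seem to appear, which is higher than the nominal tips. That fits their closing above the 38 mm pot. I'll descend lower in small steps while watching force.

send_rows(
  moves=[
    [[0.009,0,-0.04],[0,0,0],0.0854],
    [[0.009,0,-0.08],[0,0,0],0.0854],
    [[0.009,0,-0.11],[0,0,0],0.0854],
    [[0.009,0,-0.11],[0,0,0],0.0854],
    [[0.009,0,-0.114],[0,0,0],0.0854],
    [[0.009,0,-0.118],[0,0,0],0.0854],
    [[0.009,0,-0.118],[0,0,0],0.0854],
    [[0.009,0,-0.118],[0,0,0],0.0854],
  ],
)

```text
clock: 15.73
position: [0.4583, -0.0023, 0.0043]
ee_rot: [[1.0, -0.001, 0.003], [-0.001, -1.0, -0.0], [0.003, 0.0, -1.0]]
wrist_force: [0.1, 0.6, 0.1]
grip_width: 0.999
finger_force: 0.0
```

send_rows(
  moves=[
    [[0,0,-0.002],[0,0,0],0.0854],
    [[0,0,-0.004],[0,0,0],0.0854],
    [[0,0,-0.006],[0,0,0],0.0854],
    [[0,0,-0.006],[0,0,0],0.0854],
    [[0,0,-0.006],[0,0,0],0.0854],
  ],
)

```text
clock: 16.15
position: [0.457, -0.0022, -0.0036]
ee_rot: [[1.0, -0.001, -0.0], [-0.001, -1.0, -0.0], [-0.0, 0.0, -1.0]]
wrist_force: [-0.0, 0.1, 0.1]
grip_width: 1.001
finger_force: 0.0
```

send_rows(
  moves=[
    [[0,0,0],[0,0,0],0.065],
    [[0,0,0],[0,0,0],0.055],
    [[0,0,0],[0,0,0],0.045],
    [[0,0,0],[0,0,0],0.025],
    [[0,0,0],[0,0,0],0.025],
    [[0,0,0],[0,0,0],0.025],
    [[0,0,0],[0,0,0],0.025],
    [[0,0,0],[0,0,0],0.025],
  ],
)

```text
clock: 16.82
position: [0.4574, -0.0022, -0.0029]
ee_rot: [[1.0, -0.001, 0.001], [-0.001, -1.0, -0.0], [0.001, 0.0, -1.0]]
wrist_force: [-1.6, 0.4, 5.6]
grip_width: 0.415
finger_force: 59.4
```

The pot is gripped, but near the top. I'll take a deeper bite.

send_rows(
  moves=[
    [[0,0,0],[0,0,0],0.05],
    [[0,0,0],[0,0,0],0.05],
    [[0,0,-0.003],[0,0,0],0.05],
    [[0,0,-0.006],[0,0,0],0.05],
    [[0,0,-0.008],[0,0,0],0.05],
    [[0,0,-0.008],[0,0,0],0.05],
    [[0,0,-0.008],[0,0,0],0.05],
  ],
)

```text
clock: 17.4
position: [0.4568, -0.0022, -0.0118]
ee_rot: [[1.0, -0.001, -0.001], [-0.001, -1.0, -0.0], [-0.001, 0.0, -1.0]]
wrist_force: [0.3, 0.5, -0.5]
grip_width: 0.583
finger_force: 0.0
```

send_rows(
  moves=[
    [[0,0,0],[0,0,0],0.025],
    [[0,0,0],[0,0,0],0.025],
    [[0,0,0],[0,0,0],0.025],
    [[0,0,0],[0,0,0],0.025],
    [[0,0,0],[0,0,0],0.025],
  ],
)

```text
clock: 17.82
position: [0.4575, -0.0022, -0.0111]
ee_rot: [[1.0, -0.001, 0.001], [-0.001, -1.0, -0.0], [0.001, 0.0, -1.0]]
wrist_force: [0.3, 0.9, 3.2]
grip_width: 0.423
finger_force: 60.2
```

```bash
python3 - <<'E'
from m import *
c=cam('top'); f=c['frame']
g=cv2.cvtColor(f,cv2.COLOR_BGR2GRAY)
for t in (45,55,65,75):
    w=world(c,blob(((g<t)*255).astype(np.uint8),*proj(c,(.606,.127,.064)),22),.064); print(t,circ(w))
# cork extents through jar-free rows: square mask bounding rect
M=masks(c); u,v=proj(c,(.608,.127,.004)).astype(int); m=np.zeros_like(g); m[v-35:v+35,u-30:u+30]=M['cork'][v-35:v+35,u-30:u+30]
w=world(c,cv2.findNonZero(m),.004); print(rect(w))
u,v=proj(c,(.6135,-.092,.004)).astype(int); m[:]=0; m[v-35:v+35,u-35:u+35]=M['cork'][v-35:v+35,u-35:u+35]
w=world(c,cv2.findNonZero(m),.004); print('round',cv2.minEnclosingCircle((w*1000).astype(np.float32)))
for t in (125,140,150):
    w=world(c,blob(((g>t)*255).astype(np.uint8),*proj(c,(.6115,-.094,.094)),28),.094); print('beaker',t,circ(w),cv2.minEnclosingCircle((w*1000).astype(np.float32)))
E
```

```text
Traceback (most recent call last):
  File "m.py", line 6, in blob
    return min((c for c in cs if cv2.contourArea(c)>30),key=lambda c:-cv2.pointPolygonTest(c,(float(u),float(v)),True))
ValueError: min() iterable argument is empty
```

```bash
cat > chk.py <<'E'
from m import *
c=cam('top'); f=c['frame']; g=cv2.cvtColor(f,cv2.COLOR_BGR2GRAY); M=masks(c)
def tryp(n,t,mk,p,r,z):
    try: w=world(c,blob(mk,*proj(c,p),r),z); print(n,t,circ(w),np.round(np.array(cv2.minEnclosingCircle((w*1000).astype(np.float32))[0]),1))
    except Exception as e: print(n,t,'none')
for t in (60,70,80): tryp('jar',t,((g<t)*255).astype(np.uint8),(.606,.127,.064),22,.064)
for t in (125,140,150): tryp('beaker',t,((g>t)*255).astype(np.uint8),(.6115,-.094,.094),28,.094)
for n,p in (('sq',(.608,.127,.004)),('rnd',(.6135,-.092,.004))):
    u,v=proj(c,p).astype(int); m=np.zeros_like(g); m[v-35:v+35,u-30:u+30]=M['cork'][v-35:v+35,u-30:u+30]
    w=(world(c,cv2.findNonZero(cv2.medianBlur(m,3)),.004)*1000).astype(np.float32); print(n,rect(w/1000),cv2.minEnclosingCircle(w))
E
python3 chk.py
```

```text
jar 60 (array([604.6, 125.3]), array([50.2, 52. ])) [604.7 125.4]
jar 70 (array([604.7, 125.2]), array([53.9, 54.7])) [604.4 124.9]
jar 80 (array([605.4, 124.3]), array([55. , 59.5])) [606.  123.3]
beaker 125 (array([629.5, -93.3]), array([ 88.2, 102.2])) [637.6 -92.5]
beaker 140 (array([611.3, -94.5]), array([59.9, 60.8])) [611.3 -94.6]
beaker 150 (array([605.2, -84.5]), array([35.8, 45.9])) [602.3 -82.5]
sq ((608.8004760742188, 127.34259796142578), (90.83840942382812, 91.37771606445312), 1.5163649320602417) ((609.0337524414062, 126.95562744140625), 61.11035919189453)
rnd ((599.2478637695312, -89.03563690185547), (112.54438018798828, 68.28933715820312), 30.496553421020508) ((599.573974609375, -91.0811767578125), 58.82712936401367)
```

The jar is about (−3.4, −1.3) mm off centre. There is plenty of time, so I'll set the pot free here and mend the jar before stacking on it.

send_rows(
  moves=[
    [[0,0,0],[0,0,0],0.0854],
    [[0,0,0],[0,0,0],0.0854],
    [[0,0,0],[0,0,0],0.0854],
    [[0,0,0],[0,0,0],0.0854],
    [[0,0,0.04],[0,0,0],0.0854],
    [[0,0,0.08],[0,0,0],0.0854],
    [[0,0,0.12],[0,0,0],0.0854],
    [[0,0,0.16],[0,0,0],0.0854],
    [[0,0,0.16],[0,0,0],0.0854],
  ],
)

```text
clock: 18.67
position: [0.4607, -0.0025, 0.1573]
ee_rot: [[1.0, -0.001, 0.014], [-0.001, -1.0, -0.001], [0.014, 0.001, -1.0]]
wrist_force: [0.5, -0.3, 1.1]
grip_width: 1.0
finger_force: 0.0
```

send_rows(
  moves=[
    [[0.148,0.128,0],[0,0,0],0.0854],
    [[0.148,0.128,0],[0,0,0],0.0854],
    [[0.148,0.128,0],[0,0,0],0.0854],
    [[0.148,0.128,0],[0,0,0],0.0854],
    [[0.148,0.128,0],[0,0,0],0.0854],
    [[0.148,0.128,0],[0,0,0],0.0854],
    [[0.148,0.128,0],[0,0,0],0.0854],
    [[0.148,0.128,0],[0,0,0],0.0854],
    [[0.148,0.128,0],[0,0,0],0.0854],
  ],
)

```text
clock: 19.42
position: [0.6046, 0.125, 0.1488]
ee_rot: [[1.0, -0.002, 0.0], [-0.002, -1.0, -0.0], [0.0, 0.0, -1.0]]
wrist_force: [-0.2, -0.6, -0.3]
grip_width: 0.999
finger_force: 0.0
```

```bash
cat > wj.py <<'E'
from m import *
s=ctrl.observe();print(np.round(s['position'],4))
c=cam('wrist'); f=c['frame']; h,sa,v=cv2.split(cv2.cvtColor(f,cv2.COLOR_BGR2HSV)); B=lambda x:(x*255).astype(np.uint8)
u,w_=proj(c,(.608,.127,.03)).astype(int)
m=np.zeros_like(v); q=B((sa>85)&(h<25)&(v>30)); m[:290,u-75:u+75]=cv2.medianBlur(q,3)[:290,u-75:u+75]
print('sq',rect(world(c,cv2.findNonZero(m),.004)))
for t in (28,38,45,55):
    try: w=world(c,blob(B(v<t),*proj(c,(.605,.126,.064)),48),.064); print(t,circ(w))
    except Exception as e: print(t,'none')
cv2.imwrite('pics/wj.png',f)
E
python3 wj.py; python3 - <<'E'
import sys; sys.path.insert(0,'.')
E
```

```text
[0.6046 0.125  0.1488]
sq ((668.9182739257812, 137.68612670898438), (223.03932189941406, 100.39936065673828), 9.400769233703613)
28 (array([625.5, 125.5]), array([14.5, 35.2]))
38 (array([592.5, 130.6]), array([26.2, 54.1]))
45 (array([605.1, 128.1]), array([52. , 56.6]))
55 (array([605.3, 127.4]), array([54.6, 56.8]))
```

send_rows(
  moves=[
    [[0,0.001,-0.04],[0,0,0],0.0854],
    [[0,0.001,-0.08],[0,0,0],0.0854],
    [[0,0.001,-0.12],[0,0,0],0.0854],
    [[0,0.001,-0.144],[0,0,0],0.0854],
    [[0,0.001,-0.144],[0,0,0],0.0854],
    [[0,0.001,-0.144],[0,0,0],0.0854],
    [[0,0.001,-0.144],[0,0,0],0.045],
    [[0,0.001,-0.144],[0,0,0],0.045],
    [[0,0.001,-0.144],[0,0,0],0.045],
    [[0,0.001,-0.144],[0,0,0],0.045],
  ],
)

```text
clock: 20.3
position: [0.6069, 0.127, 0.0085]
ee_rot: [[1.0, -0.001, 0.005], [-0.001, -1.0, 0.001], [0.005, -0.001, -1.0]]
wrist_force: [-2.0, -1.0, 8.5]
grip_width: 0.636
finger_force: 62.9
```

send_rows(
  moves=[
    [[0,0,0],[0,0,0],0.045],
    [[0,0,0],[0,0,0],0.045],
  ],
)

```text
clock: 20.47
position: [0.607, 0.127, 0.0085]
ee_rot: [[1.0, -0.001, 0.005], [-0.001, -1.0, 0.001], [0.005, -0.001, -1.0]]
wrist_force: [-3.1, -1.3, 8.5]
grip_width: 0.636
finger_force: 62.9
```

send_rows(
  moves=[
    [[0,0,0.006],[0,0,0],0.045],
    [[0,0,0.006],[0,0,0],0.045],
    [[0.003,0,0.006],[0,0,0],0.045],
    [[0.003,0,0.006],[0,0,0],0.045],
    [[0.003,0,0.006],[0,0,0],0.045],
    [[0.003,0,0.006],[0,0,0],0.045],
  ],
)

```text
clock: 20.97
position: [0.6078, 0.1268, 0.01]
ee_rot: [[1.0, -0.001, -0.001], [-0.001, -1.0, -0.0], [-0.001, 0.0, -1.0]]
wrist_force: [0.1, 0.7, -2.3]
grip_width: 0.642
finger_force: 63.5
```

send_rows(
  moves=[
    [[0.002,0,0.001],[0,0,0],0.045],
    [[0.002,0,0.001],[0,0,0],0.045],
    [[0.002,0,0.001],[0,0,0],0.045],
    [[0.002,0,0],[0,0,0],0.045],
    [[0.002,0,-0.001],[0,0,0],0.045],
    [[0.002,0,-0.002],[0,0,0],0.045],
    [[0.002,0,-0.002],[0,0,0],0.045],
    [[0.002,0,-0.002],[0,0,0],0.045],
  ],
)

```text
clock: 21.63
position: [0.6101, 0.1268, 0.0087]
ee_rot: [[1.0, -0.001, 0.0], [-0.001, -1.0, -0.0], [0.0, 0.0, -1.0]]
wrist_force: [-1.1, 0.1, -0.1]
grip_width: 0.64
finger_force: 63.7
```

Near zero force means it is just seated. I'll release, rise and check.

send_rows(
  moves=[
    [[0,0,-0.001],[0,0,0],0.045],
    [[0,0,-0.001],[0,0,0],0.0854],
    [[0,0,-0.001],[0,0,0],0.0854],
    [[0,0,-0.001],[0,0,0],0.0854],
    [[0,0,-0.001],[0,0,0],0.0854],
    [[0,0,-0.001],[0,0,0],0.0854],
    [[0,0,0.04],[0,0,0],0.0854],
    [[0,0,0.08],[0,0,0],0.0854],
    [[0,0,0.12],[0,0,0],0.0854],
    [[0,0,0.14],[0,0,0],0.0854],
  ],
)

```text
clock: 22.47
position: [0.6118, 0.127, 0.1548]
ee_rot: [[1.0, -0.001, 0.008], [-0.001, -1.0, 0.001], [0.008, -0.001, -1.0]]
wrist_force: [0.0, -0.1, 0.3]
grip_width: 1.003
finger_force: 0.0
```

send_rows(
  moves=[
    [[0,0,0],[0,0,0],0.0854],
    [[0,0,0],[0,0,0],0.0854],
    [[0,0,0],[0,0,0],0.0854],
    [[0,0,0],[0,0,0],0.0854],
  ],
)

```text
clock: 22.8
position: [0.6092, 0.1267, 0.1462]
ee_rot: [[1.0, -0.001, -0.004], [-0.001, -1.0, -0.001], [-0.004, 0.001, -1.0]]
wrist_force: [-0.0, -0.1, -0.3]
grip_width: 1.0
finger_force: 0.0
```

```bash
python3 wj.py
```

```text
[0.6092 0.1267 0.1462]
sq ((668.671142578125, 137.3680419921875), (223.0176544189453, 99.8658447265625), 9.29277515411377)
28 (array([629.8, 126.1]), array([13.6, 35.4]))
38 (array([596.4, 131.9]), array([25.3, 55.7]))
45 (array([608.8, 127.8]), array([52.2, 56.8]))
55 (array([609. , 127.1]), array([54.6, 57. ]))
```

The jar is now at (608.9, 127.3) against the coaster's (608.3, 127.2). I'll mend the beaker the same way.

send_rows(
  moves=[
    [[0.001,-0.219,0],[0,0,0],0.0854],
    [[0.001,-0.219,0],[0,0,0],0.0854],
    [[0.001,-0.219,0],[0,0,0],0.0854],
    [[0.001,-0.219,0],[0,0,0],0.0854],
    [[0.001,-0.219,0],[0,0,0],0.0854],
    [[0.001,-0.219,0],[0,0,0],0.0854],
    [[0.001,-0.219,0],[0,0,0],0.0854],
    [[0.001,-0.219,0],[0,0,0],0.0854],
    [[0.001,-0.219,0],[0,0,0],0.0854],
    [[0.001,-0.219,0],[0,0,0],0.0854],
  ],
)

```text
clock: 23.68
position: [0.6111, -0.0905, 0.1482]
ee_rot: [[1.0, 0.001, -0.001], [0.001, -1.0, 0.0], [-0.001, -0.0, -1.0]]
wrist_force: [-0.5, 0.0, 0.0]
grip_width: 1.001
finger_force: 0.0
```

```bash
cat > wb.py <<'E'
from m import *
s=ctrl.observe();print(np.round(s['position'],4))
c=cam('wrist'); f=c['frame']; h,sa,v=cv2.split(cv2.cvtColor(f,cv2.COLOR_BGR2HSV)); B=lambda x:(x*255).astype(np.uint8)
cv2.imwrite('pics/wb.png',f)
# cork: left/right/top edges
u,w_=proj(c,(.6135,-.092,.004)).astype(int); q=cv2.medianBlur(B((sa>85)&(h<25)&(v>30)),3); m=np.zeros_like(q); m[w_-60:w_+20,u-60:u+60]=q[w_-60:w_+20,u-60:u+60]
w=(world(c,cv2.findNonZero(m),.004)*1000).astype(np.float32); print('cork x max',w[:,0].max(),'y',w[:,1].min(),w[:,1].max())
for t in (130,150,170,190):
    k=B((v>t)&(sa<70))
    try: w=world(c,blob(k,*(proj(c,(.611,-.094,.094))),55),.094); print(t,circ(w),w[:,0].min(),w[:,0].max(),w[:,1].min(),w[:,1].max())
    except Exception as e: print(t,'none')
E
python3 wb.py; python3 chk.py | grep -E 'beaker 140'
```

```text
[ 0.6111 -0.0905  0.1482]
cork x max 658.40845 y -136.51537 -47.896606
130 (array([ 609. , -102.9]), array([73. , 77.4])) 0.5705627186206821 0.6492952333870817 -0.13313857929069106 -0.06324674965076192
150 (array([ 608.8, -103. ]), array([72.7, 77. ])) 0.5705627186206821 0.6492952333870817 -0.13313857929069106 -0.06326784207572549
170 (array([629.1, -93.3]), array([18.5, 34.7])) 0.6197861671177223 0.6384897575504117 -0.1114163238040588 -0.07538977913282462
190 (array([629.1, -93.3]), array([17.8, 34.3])) 0.6197878793757359 0.6378114337825003 -0.11140033267033632 -0.07540072065123483
beaker 140 (array([611.5, -77.8]), array([ 37.3, 124.5])) [614.2 -76.2]
```

send_rows(
  moves=[
    [[0,0,-0.04],[0,0,0],0.0854],
    [[0,0,-0.08],[0,0,0],0.0854],
    [[0,0,-0.106],[0,0,0],0.0854],
    [[0,0,-0.106],[0,0,0],0.0854],
    [[0,0,-0.106],[0,0,0],0.0854],
    [[0,0,-0.106],[0,0,0],0.05],
    [[0,0,-0.106],[0,0,0],0.05],
    [[0,0,-0.106],[0,0,0],0.05],
    [[0,0,-0.106],[0,0,0],0.05],
    [[0,0,-0.106],[0,0,0],0.05],
  ],
)

```text
clock: 24.62
position: [0.6132, -0.0928, 0.0464]
ee_rot: [[1.0, -0.001, 0.006], [-0.001, -1.0, -0.002], [0.006, 0.002, -1.0]]
wrist_force: [-0.4, -1.4, 6.5]
grip_width: 0.684
finger_force: 64.7
```

send_rows(
  moves=[
    [[0,0,0.007],[0,0,0],0.05],
    [[0,0,0.007],[0,0,0],0.05],
    [[0.004,0,0.007],[0,0,0],0.05],
    [[0.004,0,0.007],[0,0,0],0.05],
    [[0.004,0,0.007],[0,0,0],0.05],
    [[0.004,0,0.007],[0,0,0],0.05],
  ],
)

```text
clock: 25.12
position: [0.6148, -0.0921, 0.049]
ee_rot: [[1.0, -0.001, -0.001], [-0.001, -1.0, 0.0], [-0.001, -0.0, -1.0]]
wrist_force: [-0.3, 0.8, -0.4]
grip_width: 0.683
finger_force: 64.3
```

send_rows(
  moves=[
    [[0.001,0,0],[0,0,0],0.05],
    [[0.001,0,-0.001],[0,0,0],0.05],
    [[0.001,0,-0.002],[0,0,0],0.05],
    [[0.001,0,-0.003],[0,0,0],0.05],
    [[0.001,0,-0.003],[0,0,0],0.05],
    [[0.001,0,-0.003],[0,0,0],0.05],
  ],
)

```text
clock: 25.62
position: [0.6161, -0.0922, 0.0465]
ee_rot: [[1.0, -0.001, 0.0], [-0.001, -1.0, -0.0], [0.0, 0.0, -1.0]]
wrist_force: [0.0, 0.2, -0.4]
grip_width: 0.686
finger_force: 64.3
```

send_rows(
  moves=[
    [[0,0,-0.0005],[0,0,0],0.05],
    [[0,0,-0.0005],[0,0,0],0.0854],
    [[0,0,-0.0005],[0,0,0],0.0854],
    [[0,0,-0.0005],[0,0,0],0.0854],
    [[0,0,-0.0005],[0,0,0],0.0854],
    [[0,0,-0.0005],[0,0,0],0.0854],
    [[0,0,0.04],[0,0,0],0.0854],
    [[0,0,0.08],[0,0,0],0.0854],
    [[0,0,0.1],[0,0,0],0.0854],
    [[0,0,0.1],[0,0,0],0.0854],
  ],
)

```text
clock: 26.45
position: [0.6187, -0.0928, 0.1538]
ee_rot: [[1.0, -0.001, 0.011], [-0.001, -1.0, -0.002], [0.011, 0.002, -1.0]]
wrist_force: [-0.1, 0.6, 0.7]
grip_width: 1.0
finger_force: 0.0
```

send_rows(
  moves=[
    [[-0.159,0.09,0],[0,0,0],0.0854],
    [[-0.159,0.09,0],[0,0,0],0.0854],
    [[-0.159,0.09,0],[0,0,0],0.0854],
    [[-0.159,0.09,0],[0,0,0],0.0854],
    [[-0.159,0.09,0],[0,0,0],0.0854],
    [[-0.159,0.09,0],[0,0,0],0.0854],
    [[-0.159,0.09,0],[0,0,0],0.0854],
    [[-0.159,0.09,0],[0,0,0],0.0854],
  ],
)

```text
clock: 27.12
position: [0.4576, -0.0025, 0.1464]
ee_rot: [[1.0, -0.001, 0.0], [-0.001, -1.0, -0.0], [0.0, 0.0, -1.0]]
wrist_force: [0.8, -0.2, -0.6]
grip_width: 1.003
finger_force: 0.0
```

```bash
python3 chk.py; python3 - <<'E'
from m import *
s=ctrl.observe();print(np.round(s['position'],4))
c=cam('wrist'); f=c['frame']; cv2.imwrite('pics/wp.png',f); v=f.max(2); B=lambda x:(x*255).astype(np.uint8)
for t in (28,38,45,55):
    try: w=world(c,blob(B(v<t),*proj(c,(.457,-.002,.038)),30),.038); print(t,circ(w))
    except Exception as e: print(t,'none')
E
```

```text
jar 60 (array([608.1, 125. ]), array([50.7, 51.7])) [608.  125.3]
jar 70 (array([608.4, 125. ]), array([54.2, 54.8])) [608.3 125.2]
jar 80 (array([609. , 124.3]), array([55.7, 58.1])) [609.1 123.2]
beaker 125 (array([629. , -95.2]), array([ 91.2, 105.7])) [628.5 -89.7]
beaker 140 (array([614.9, -94.3]), array([59.7, 60.7])) [614.9 -94.3]
beaker 150 (array([607.4, -93.1]), array([41.1, 60.5])) [614.  -93.8]
sq ((608.7962036132812, 127.56383514404297), (90.83606719970703, 90.93871307373047), 1.5122270584106445) ((608.735107421875, 127.34458923339844), 61.20559310913086)
rnd ((600.3619995117188, -89.42835998535156), (107.38597869873047, 69.54287719726562), 38.971832275390625) ((599.573974609375, -91.0811767578125), 58.82712936401367)
[ 0.4577 -0.0027  0.1463]
28 none
38 (array([440.6,  -3. ]), array([ 6.9, 16. ]))
45 (array([455.9,  -1.7]), array([33.6, 34.5]))
55 (array([455.8,  -1.9]), array([35.9, 39. ]))
```

Both are now within about 2 mm. Next, the pot.

send_rows(
  moves=[
    [[-0.002,0.001,-0.04],[0,0,0],0.0854],
    [[-0.002,0.001,-0.08],[0,0,0],0.0854],
    [[-0.002,0.001,-0.12],[0,0,0],0.0854],
    [[-0.002,0.001,-0.15],[0,0,0],0.0854],
    [[-0.002,0.001,-0.157],[0,0,0],0.0854],
    [[-0.002,0.001,-0.157],[0,0,0],0.0854],
    [[-0.002,0.001,-0.157],[0,0,0],0.05],
    [[-0.002,0.001,-0.157],[0,0,0],0.025],
    [[-0.002,0.001,-0.157],[0,0,0],0.025],
    [[-0.002,0.001,-0.157],[0,0,0],0.025],
  ],
)

```text
clock: 28.05
position: [0.4564, -0.0014, -0.0087]
ee_rot: [[1.0, -0.001, 0.003], [-0.001, -1.0, -0.0], [0.003, 0.0, -1.0]]
wrist_force: [0.3, 0.8, 0.5]
grip_width: 0.457
finger_force: 0.2
```

send_rows(
  moves=[
    [[0,0,0],[0,0,0],0.025],
    [[0,0,0],[0,0,0],0.025],
    [[0,0,0],[0,0,0],0.025],
    [[0,0,0],[0,0,0],0.025],
    [[0,0,0],[0,0,0],0.025],
  ],
)

```text
clock: 28.47
position: [0.4564, -0.0013, -0.0083]
ee_rot: [[1.0, -0.001, 0.003], [-0.001, -1.0, -0.0], [0.003, 0.0, -1.0]]
wrist_force: [-1.0, 0.2, 7.5]
grip_width: 0.423
finger_force: 59.7
```

send_rows(
  moves=[
    [[0,0,0.04],[0,0,0],0.025],
    [[0,0,0.08],[0,0,0],0.025],
    [[0,0,0.12],[0,0,0],0.025],
    [[0,0,0.12],[0,0,0],0.025],
    [[0,0,0.12],[0,0,0],0.025],
  ],
)

```text
clock: 28.88
position: [0.457, -0.0013, 0.113]
ee_rot: [[1.0, -0.001, 0.007], [-0.001, -1.0, -0.001], [0.007, 0.001, -1.0]]
wrist_force: [-0.4, -0.0, -1.1]
grip_width: 0.423
finger_force: 60.5
```

send_rows(
  moves=[
    [[0.153,0.128,0],[0,0,0],0.025],
    [[0.153,0.128,0],[0,0,0],0.025],
    [[0.153,0.128,0],[0,0,0],0.025],
    [[0.153,0.128,0],[0,0,0],0.025],
    [[0.153,0.128,0],[0,0,0],0.025],
    [[0.153,0.128,0],[0,0,0],0.025],
    [[0.153,0.128,-0.03],[0,0,0],0.025],
    [[0.153,0.128,-0.03],[0,0,0],0.025],
    [[0.153,0.128,-0.03],[0,0,0],0.025],
    [[0.153,0.128,-0.03],[0,0,0],0.025],
  ],
)

```text
clock: 29.72
position: [0.6077, 0.1263, 0.08]
ee_rot: [[1.0, -0.001, -0.0], [-0.001, -1.0, -0.0], [-0.0, 0.0, -1.0]]
wrist_force: [0.1, -0.3, -0.1]
grip_width: 0.424
finger_force: 60.5
```

send_rows(
  moves=[
    [[0,0,0],[0,0,0],0.025],
    [[0,0,0],[0,0,0],0.025],
    [[0,0,0],[0,0,0],0.025],
  ],
)

```text
clock: 29.97
position: [0.6085, 0.1266, 0.0809]
ee_rot: [[1.0, -0.001, 0.002], [-0.001, -1.0, 0.0], [0.002, -0.0, -1.0]]
wrist_force: [0.3, 0.3, 0.6]
grip_width: 0.425
finger_force: 60.5
```

```bash
python3 - <<'E'
from m import *
s=ctrl.observe();p=s['position'];print(np.round(p,4))
c=cam('wrist'); f=c['frame']; cv2.imwrite('pics/ws.png',f); v=f.max(2); B=lambda x:(x*255).astype(np.uint8)
zt=p[2]+.0083+.038
q=proj(c,(p[0],p[1],zt)); print('pot expected',q, proj(c,(p[0]+.0195,p[1],zt)),'jar front edge',proj(c,(.6087+.0285,.1272,.064)))
col=f[200:330:4,int(q[0])].max(1); print(list(map(int,col)))
E
```

```text
[0.6085 0.1266 0.0809]
pot expected [317.20014108 311.32011322] [317.11104083 266.82530052] jar front edge [316.18355638 214.57154398]
[122, 102, 103, 69, 21, 24, 28, 17, 28, 23, 24, 19, 95, 101, 103, 104, 16, 19, 25, 17, 17, 16, 15, 16, 10, 7, 18, 18, 18, 10, 16, 18, 15]
```

Edges match: jar front edge at row 214, pot front edge at row 264. I'll lower it.

send_rows(
  moves=[
    [[0,0.0005,-0.012],[0,0,0],0.025],
    [[0,0.0005,-0.02],[0,0,0],0.025],
    [[0,0.0005,-0.023],[0,0,0],0.025],
    [[0,0.0005,-0.024],[0,0,0],0.025],
    [[0,0.0005,-0.024],[0,0,0],0.025],
    [[0,0.0005,-0.024],[0,0,0],0.025],
  ],
)

```text
clock: 30.52
position: [0.6081, 0.1273, 0.0559]
ee_rot: [[1.0, -0.001, 0.0], [-0.001, -1.0, -0.0], [0.0, 0.0, -1.0]]
wrist_force: [-3.5, -0.5, 6.6]
grip_width: 0.42
finger_force: 61.3
```

send_rows(
  moves=[
    [[0,0,-0.001],[0,0,0],0.025],
    [[0,0,-0.001],[0,0,0],0.025],
    [[0,0,-0.001],[0,0,0],0.025],
  ],
)

```text
clock: 30.77
position: [0.6085, 0.1273, 0.056]
ee_rot: [[1.0, -0.001, 0.001], [-0.001, -1.0, -0.0], [0.001, 0.0, -1.0]]
wrist_force: [-3.2, 0.3, 10.5]
grip_width: 0.418
finger_force: 61.7
```

send_rows(
  moves=[
    [[0,0,0.0015],[0,0,0],0.025],
    [[0,0,0.0015],[0,0,0],0.025],
    [[0,0,0.0015],[0,0,0],0.0854],
    [[0,0,0.0015],[0,0,0],0.0854],
    [[0,0,0.0015],[0,0,0],0.0854],
    [[0,0,0.0015],[0,0,0],0.0854],
    [[0,0,0.0015],[0,0,0],0.0854],
    [[0,0,0.0015],[0,0,0],0.0854],
    [[0,0,0.04],[0,0,0],0.0854],
    [[0,0,0.08],[0,0,0],0.0854],
  ],
)

```text
clock: 31.6
position: [0.6061, 0.127, 0.132]
ee_rot: [[1.0, -0.001, -0.007], [-0.001, -1.0, -0.001], [-0.007, 0.001, -1.0]]
wrist_force: [0.3, -0.3, 0.6]
grip_width: 1.001
finger_force: 0.0
```

send_rows(
  moves=[
    [[0,0,0.04],[0,0,0],0.0854],
    [[0,0,0.04],[0,0,0],0.0854],
    [[-0.164,-0.252,0.04],[0,0,0],0.0854],
    [[-0.164,-0.252,0.04],[0,0,0],0.0854],
    [[-0.164,-0.252,0.04],[0,0,0],0.0854],
    [[-0.164,-0.252,0.04],[0,0,0],0.0854],
    [[-0.164,-0.252,0.04],[0,0,0],0.0854],
    [[-0.164,-0.252,0.04],[0,0,0],0.0854],
    [[-0.164,-0.252,0.04],[0,0,0],0.0854],
    [[-0.164,-0.252,0.04],[0,0,0],0.0854],
  ],
)

```text
clock: 32.43
position: [0.4416, -0.1285, 0.1747]
ee_rot: [[1.0, -0.005, -0.0], [-0.005, -1.0, -0.002], [-0.0, 0.002, -1.0]]
wrist_force: [0.5, -0.0, -0.4]
grip_width: 0.999
finger_force: 0.0
```

send_rows(
  moves=[
    [[0,0,0],[0,0,0],0.0854],
    [[0,0,0],[0,0,0],0.0854],
    [[0,0,0],[0,0,0],0.0854],
  ],
)

```text
clock: 32.68
position: [0.4447, -0.1239, 0.1745]
ee_rot: [[1.0, 0.0, 0.0], [0.0, -1.0, 0.0], [0.0, -0.0, -1.0]]
wrist_force: [-0.8, 0.1, -0.5]
grip_width: 1.001
finger_force: 0.0
```

```bash
python3 - <<'E'
from m import *
s=ctrl.observe();p=s['position'];print(np.round(p,4))
c=cam('top'); f=c['frame']; g=cv2.cvtColor(f,cv2.COLOR_BGR2GRAY); B=lambda x:(x*255).astype(np.uint8)
for t in (60,70):
    w=world(c,blob(B(g<t),*proj(c,(.6087,.127,.102)),22),.102); print('pot/jar dark blob',circ(w),rect(w)[:2])
u,v=proj(c,(.6087,.1272,.102)); print(u,v); u,v=int(u),int(v)
print(g[v-18:v+18:2,u].tolist()); print(g[v,u-18:u+18:2].tolist())
c=cam('wrist'); f=c['frame']; g=f.max(2); cv2.imwrite('pics/wbo.png',f)
print('bottle proj',proj(c,(.4445,-.1245,.072)),proj(c,(.4445,-.1245,.108)))
k=cv2.inRange(f,(150,150,150),(255,255,255)); 
for t in (150,165,180):
    try: ct=blob(B(f.min(2)>t),*proj(c,(.4445,-.1245,.072)),40); print(t,circ(world(c,ct,.072)),cv2.boundingRect(ct))
    except Exception as e: print(t,'none')
E
```

```text
[ 0.4447 -0.1239  0.1745]
pot/jar dark blob (array([606.6, 122.8]), array([33.7, 44.3])) ((609.3425903320312, 125.03756713867188), (34.99501037597656, 48.876319885253906))
pot/jar dark blob (array([604.7, 120.5]), array([51.3, 51.6])) ((605.1016845703125, 120.66751861572266), (51.2692756652832, 51.45174789428711))
256.0263080035828 205.65941576043627
[133, 128, 128, 115, 59, 54, 61, 64, 58, 58, 61, 59, 60, 64, 63, 66, 60, 67]
[134, 136, 128, 115, 65, 60, 60, 60, 61, 58, 63, 61, 59, 60, 62, 57, 58, 61]
bottle proj [318.30037828 229.52626056] [318.42740485 240.90521181]
150 (array([ 444.7, -123.4]), array([33.8, 34.9])) (296, 210, 43, 40)
165 (array([ 444.6, -123.4]), array([32.4, 34. ])) (297, 211, 42, 39)
180 (array([ 442.2, -124.2]), array([22. , 28.2])) (299, 218, 39, 27)
```

The stack looks centred. The bottle is at (444.7, −123.4), right under the tool. I'll grip it with the TCP near z = 0.022; the nozzle stays clear of the palm, given the measured tip offset of at least 27 mm.

send_rows(
  moves=[
    [[0,0,-0.04],[0,0,0],0.0854],
    [[0,0,-0.08],[0,0,0],0.0854],
    [[0,0,-0.11],[0,0,0],0.0854],
    [[0,0,-0.12],[0,0,0],0.0854],
    [[0,0,-0.13],[0,0,0],0.0854],
    [[0,0,-0.135],[0,0,0],0.0854],
    [[0,0,-0.14],[0,0,0],0.0854],
    [[0,0,-0.14],[0,0,0],0.0854],
  ],
)

```text
clock: 33.45
position: [0.4447, -0.1248, 0.0351]
ee_rot: [[1.0, -0.001, 0.001], [-0.001, -1.0, -0.001], [0.001, 0.001, -1.0]]
wrist_force: [-0.1, -0.1, 0.3]
grip_width: 0.999
finger_force: 0.0
```

send_rows(
  moves=[
    [[0,0,-0.003],[0,0,0],0.0854],
    [[0,0,-0.006],[0,0,0],0.0854],
    [[0,0,-0.009],[0,0,0],0.0854],
    [[0,0,-0.012],[0,0,0],0.0854],
    [[0,0,-0.012],[0,0,0],0.0854],
    [[0,0,-0.012],[0,0,0],0.055],
  ],
)

```text
clock: 33.95
position: [0.4439, -0.1247, 0.0224]
ee_rot: [[1.0, -0.001, -0.0], [-0.001, -1.0, 0.0], [-0.0, -0.0, -1.0]]
wrist_force: [-0.1, 0.7, -0.0]
grip_width: 0.886
finger_force: 0.0
```

send_rows(
  moves=[
    [[0,0,0],[0,0,0],0.045],
    [[0,0,0],[0,0,0],0.025],
    [[0,0,0],[0,0,0],0.025],
    [[0,0,0],[0,0,0],0.025],
    [[0,0,0],[0,0,0],0.025],
    [[0,0,0],[0,0,0],0.025],
    [[0,0,0],[0,0,0],0.025],
  ],
)

```text
clock: 34.53
position: [0.4446, -0.1248, 0.0231]
ee_rot: [[1.0, -0.001, 0.001], [-0.001, -1.0, -0.0], [0.001, 0.0, -1.0]]
wrist_force: [0.4, 1.1, 5.5]
grip_width: 0.412
finger_force: 60.4
```

send_rows(
  moves=[
    [[0,0,0.04],[0,0,0],0.025],
    [[0,0,0.06],[0,0,0],0.025],
    [[0,0,0.06],[0,0,0],0.025],
    [[0.167,0.142,0.06],[0,0,0],0.025],
    [[0.167,0.142,0.06],[0,0,0],0.025],
    [[0.167,0.142,0.06],[0,0,0],0.025],
    [[0.167,0.142,0.06],[0,0,0],0.025],
    [[0.167,0.142,0.06],[0,0,0],0.025],
    [[0.167,0.142,0.06],[0,0,0],0.025],
    [[0.167,0.142,0.06],[0,0,0],0.025],
  ],
)

```text
clock: 35.37
position: [0.6116, 0.0197, 0.0798]
ee_rot: [[1.0, 0.002, -0.003], [0.002, -1.0, 0.0], [-0.003, -0.0, -1.0]]
wrist_force: [-0.3, -1.1, -2.1]
grip_width: 0.414
finger_force: 60.5
```

send_rows(
  moves=[
    [[0,0,0],[0,0,0],0.025],
    [[0,0,-0.02],[0,0,0],0.025],
    [[0,0,-0.04],[0,0,0],0.025],
    [[0,0,-0.05],[0,0,0],0.025],
    [[0,0,-0.05],[0,0,0],0.025],
    [[0,0,-0.05],[0,0,0],0.025],
    [[0,0,-0.05],[0,0,0],0.025],
  ],
)

```text
clock: 35.95
position: [0.6116, 0.0168, 0.0339]
ee_rot: [[1.0, -0.002, 0.002], [-0.002, -1.0, -0.0], [0.002, 0.0, -1.0]]
wrist_force: [-0.3, 0.3, -0.8]
grip_width: 0.419
finger_force: 60.5
```

send_rows(
  moves=[
    [[-0.0005,0.0005,-0.005],[0,0,0],0.025],
    [[-0.0005,0.0005,-0.009],[0,0,0],0.025],
    [[-0.0005,0.0005,-0.01],[0,0,0],0.025],
    [[-0.0005,0.0005,-0.01],[0,0,0],0.025],
    [[-0.0005,0.0005,-0.011],[0,0,0],0.025],
    [[-0.0005,0.0005,-0.011],[0,0,0],0.025],
  ],
)

```text
clock: 36.45
position: [0.6114, 0.0178, 0.0231]
ee_rot: [[1.0, -0.001, 0.002], [-0.001, -1.0, -0.0], [0.002, 0.0, -1.0]]
wrist_force: [-1.0, -1.0, 6.4]
grip_width: 0.416
finger_force: 61.3
```

send_rows(
  moves=[
    [[0,0,0.001],[0,0,0],0.025],
    [[0,0,0.001],[0,0,0],0.07],
    [[0,0,0.001],[0,0,0],0.07],
    [[0,0,0.001],[0,0,0],0.07],
    [[0,0,0.001],[0,0,0],0.07],
    [[0,0,0.001],[0,0,0],0.07],
    [[0,0,0.04],[0,0,0],0.07],
    [[0,0,0.08],[0,0,0],0.07],
    [[0,0,0.12],[0,0,0],0.07],
    [[0,0,0.15],[0,0,0],0.07],
  ],
)

```text
clock: 37.28
position: [0.6111, 0.0178, 0.1755]
ee_rot: [[1.0, -0.001, 0.004], [-0.001, -1.0, -0.0], [0.004, 0.0, -1.0]]
wrist_force: [0.1, -0.1, 0.8]
grip_width: 0.824
finger_force: 0.0
```

send_rows(
  moves=[
    [[-0.1,-0.132,0],[0,0,-17],0.07],
    [[-0.209,-0.276,0],[0,0,-33.5],0.07],
    [[-0.209,-0.276,0],[0,0,-33.5],0.07],
    [[-0.209,-0.276,0],[0,0,-33.5],0.07],
    [[-0.209,-0.276,0],[0,0,-33.5],0.07],
    [[-0.209,-0.276,0],[0,0,-33.5],0.07],
    [[-0.209,-0.276,0],[0,0,-33.5],0.07],
    [[-0.209,-0.276,0],[0,0,-33.5],0.07],
    [[-0.209,-0.276,0],[0,0,-33.5],0.07],
    [[-0.209,-0.276,0],[0,0,-33.5],0.07],
  ],
)

```text
clock: 38.12
position: [0.3997, -0.2605, 0.1717]
ee_rot: [[0.831, -0.557, -0.0], [-0.557, -0.831, -0.001], [0.0, 0.001, -1.0]]
wrist_force: [0.3, 0.4, 0.0]
grip_width: 0.817
finger_force: 0.0
```

send_rows(
  moves=[
    [[0,0,-0.03],[0,0,0],0.07],
    [[0,0,-0.03],[0,0,0],0.07],
    [[0,0,-0.03],[0,0,0],0.07],
    [[0,0,-0.03],[0,0,0],0.07],
  ],
)

```text
clock: 38.45
position: [0.4022, -0.2577, 0.1423]
ee_rot: [[0.834, -0.552, 0.0], [-0.552, -0.834, -0.0], [0.0, -0.0, -1.0]]
wrist_force: [0.2, -0.5, -0.2]
grip_width: 0.821
finger_force: 0.0
```

```bash
python3 - <<'E'
from m import *
s=ctrl.observe();p=s['position'];R=np.array(s['ee_rot']);print(np.round(p,4),np.degrees(np.arctan2(R[1,0],R[0,0])))
c=cam('wrist'); f=c['frame']; cv2.imwrite('pics/wst.png',f); h,sa,v=cv2.split(cv2.cvtColor(f,cv2.COLOR_BGR2HSV)); B=lambda x:(x*255).astype(np.uint8)
q=proj(c,(.402,-.258,.03)); print(q)
u,w_=q.astype(int); print(h[w_-40:w_+40:8,u].tolist(),sa[w_-40:w_+40:8,u].tolist(),v[w_-40:w_+40:8,u].tolist()); print(v[w_,u-56:u+56:8].tolist(),sa[w_,u-56:u+56:8].tolist())
for n,m,z in [('all',(sa>90)&(h<25),.02),('dark bar',(sa>90)&(h<25)&(v<130),.05)]:
    try: w=world(c,blob(B(m),*q,75),z); print(n,rect(w))
    except Exception as e: print(n,'none')
c=cam('top'); f=c['frame']; h,sa,v=cv2.split(cv2.cvtColor(f,cv2.COLOR_BGR2HSV))
w=world(c,blob(B((v>140)&(sa<60)),*proj(c,(.611,.0175,.072)),20),.07); print('bottle',circ(w))
E
```

```text
[ 0.4022 -0.2577  0.1423] -33.48007967510799
[317.80963164 226.4947163 ]
[16, 16, 13, 11, 13, 13, 12, 12, 12, 12] [101, 133, 165, 158, 158, 167, 161, 155, 161, 160] [93, 127, 91, 100, 100, 98, 98, 102, 98, 75]
[183, 189, 181, 186, 177, 241, 129, 98, 100, 137, 234, 179, 182, 188] [28, 30, 30, 29, 32, 123, 127, 167, 163, 132, 124, 33, 28, 30]
all ((400.0157470703125, -260.0812683105469), (45.6688346862793, 67.70366668701172), 56.495567321777344)
dark bar ((405.9872741699219, -263.0746154785156), (39.75473403930664, 60.93025207519531), 56.49559020996094)
bottle (array([618.3,  16.7]), array([76.4, 87.6]))
```

The stamp's block is at about (401.5, −261) and its angle matches the tool's. I'll shift (−0.5, −3) mm, descend and grip the bar.

send_rows(
  moves=[
    [[-0.0005,-0.003,-0.04],[0,0,0],0.07],
    [[-0.0005,-0.003,-0.08],[0,0,0],0.07],
    [[-0.0005,-0.003,-0.12],[0,0,0],0.07],
    [[-0.0005,-0.003,-0.138],[0,0,0],0.06],
    [[-0.0005,-0.003,-0.142],[0,0,0],0.05],
    [[-0.0005,-0.003,-0.145],[0,0,0],0.04],
    [[-0.0005,-0.003,-0.145],[0,0,0],0.03],
    [[-0.0005,-0.003,-0.145],[0,0,0],0.03],
    [[-0.0005,-0.003,-0.145],[0,0,0],0.03],
  ],
)

```text
clock: 39.3
position: [0.4023, -0.2621, -0.0014]
ee_rot: [[0.833, -0.553, 0.003], [-0.553, -0.833, -0.002], [0.004, 0.0, -1.0]]
wrist_force: [0.1, -1.0, 0.7]
grip_width: 0.35
finger_force: 0.0
```

send_rows(
  moves=[
    [[0,0,0],[0,0,0],0.02],
    [[0,0,0],[0,0,0],0.005],
    [[0,0,0],[0,0,0],0.005],
    [[0,0,0],[0,0,0],0.005],
    [[0,0,0],[0,0,0],0.005],
    [[0,0,0],[0,0,0],0.005],
  ],
)

```text
clock: 39.8
position: [0.402, -0.2619, -0.002]
ee_rot: [[0.833, -0.553, 0.002], [-0.553, -0.833, -0.002], [0.003, 0.0, -1.0]]
wrist_force: [-0.4, 0.7, 5.4]
grip_width: 0.169
finger_force: 61.5
```

Gripped (about 16 mm). I'll lift it, carry it over and measure the palette.

send_rows(
  moves=[
    [[0,0,0.04],[0,0,0],0.005],
    [[0,0,0.08],[0,0,0],0.005],
    [[0,0,0.12],[0,0,0],0.005],
    [[0.08,0.27,0.18],[0,0,33.5],0.005],
    [[0.08,0.27,0.18],[0,0,33.5],0.005],
    [[0.08,0.27,0.18],[0,0,33.5],0.005],
    [[0.08,0.27,0.18],[0,0,33.5],0.005],
    [[0.08,0.27,0.18],[0,0,33.5],0.005],
    [[0.08,0.27,0.18],[0,0,33.5],0.005],
    [[0.08,0.27,0.18],[0,0,33.5],0.005],
  ],
)

```text
clock: 40.63
position: [0.4811, 0.0111, 0.1772]
ee_rot: [[1.0, -0.0, 0.001], [-0.0, -1.0, 0.0], [0.001, -0.0, -1.0]]
wrist_force: [0.1, -0.6, -1.2]
grip_width: 0.169
finger_force: 60.6
```

send_rows(
  moves=[
    [[0.078,0.262,0],[0,0,0],0.005],
    [[0.078,0.262,0],[0,0,0],0.005],
    [[0.078,0.262,0],[0,0,0],0.005],
    [[0.078,0.262,0],[0,0,0],0.005],
    [[0.078,0.262,0],[0,0,0],0.005],
    [[0.078,0.262,0],[0,0,0],0.005],
    [[0.078,0.262,0],[0,0,0],0.005],
    [[0.078,0.262,0],[0,0,0],0.005],
    [[0.078,0.262,0],[0,0,0],0.005],
    [[0.078,0.262,0],[0,0,0],0.005],
  ],
)

```text
clock: 41.47
position: [0.5589, 0.2701, 0.1762]
ee_rot: [[1.0, -0.001, -0.001], [-0.001, -1.0, -0.001], [-0.001, 0.001, -1.0]]
wrist_force: [0.2, 0.1, -0.7]
grip_width: 0.171
finger_force: 60.6
```

```bash
python3 - <<'E'
from m import *
s=ctrl.observe();p=s['position'];R=np.array(s['ee_rot']);print(np.round(p,4),np.degrees(np.arctan2(R[1,0],R[0,0])),s['finger_force'])
for n in ('wrist','top'):
    c=cam(n); f=c['frame']; cv2.imwrite(f'pics/pal_{n}.png',f); h,sa,v=cv2.split(cv2.cvtColor(f,cv2.COLOR_BGR2HSV)); B=lambda x:(x*255).astype(np.uint8)
    D=[]
    for x,y in [(.672,.319),(.672,.246),(.556,.246),(.556,.319)]:
        q=proj(c,(x,y,.004))
        try: ct=blob(B((sa>120)&(v>70)),*q,25 if n=='wrist' else 9); M=cv2.moments(ct); D.append(onz(c,M['m10']/M['m00'],M['m01']/M['m00'],.004)[:2]*1000); print(n,D[-1],cv2.contourArea(ct))
        except Exception as e: print(n,q,'none')
    print('mean',np.mean(D,0))
    t=140 if n=='top' else 165
    w=world(c,blob(B((v>t)&(sa<60)),*proj(c,(.64,.28,.01)),150 if n=='wrist' else 50),.014); print('rim',rect(w))
E
```

```text
[0.5589 0.2701 0.1762] -0.0688604960701162 60.568331480026245
wrist [670.95757564 319.18651613] 497.0
wrist [674.33537746 244.98577135] 461.0
wrist [543.10830048 247.24113018] 1047.0
wrist [558.31829917 320.15554291] 303.5
mean [611.67988819 282.89224014]
rim ((620.4996948242188, 315.751220703125), (245.89288330078125, 261.4952087402344), 89.28252410888672)
top [172.02136516 182.65479996] none
top [674.90357297 245.44958932] 60.0
top [554.85657466 246.12118371] 51.5
top [548.31376125 321.07720494] 100.5
mean [592.69130296 270.88265933]
rim ((677.2422485351562, 308.2814025878906), (161.52572631835938, 142.9334716796875), 88.56304931640625)
```

Dab positions aren't exactly symmetric, so I'll use the rim edges, sampling brightness along world lines at rim height.

```bash
python3 - <<'E'
from m import *
c=cam('wrist'); print(np.round(ctrl.observe()['position'],4))
f=c['frame']; cv2.imwrite('pics/pal2.png',f)
g=cv2.cvtColor(f,cv2.COLOR_BGR2GRAY).astype(np.float32)
def line(a,b,n):
    P=np.array([proj(c,np.array(a)+(np.array(b)-a)*t) for t in np.linspace(0,1,n)],np.float32)
    return cv2.remap(g,P[:,0].reshape(1,-1),P[:,1].reshape(1,-1),cv2.INTER_LINEAR)[0].astype(int).tolist()
for y in (.265,.285,.305): print('x .685-.710',y,line((.685,y,.014),(.71,y,.014),26))
for y in (.245,.322): print('x .525-.55',y,line((.525,y,.014),(.55,y,.014),26))
for x in (.65,.69,.63): print('y .212-.236',x,line((x,.212,.014),(x,.236,.014),25)); print('y .332-.356',x,line((x,.332,.014),(x,.356,.014),25))
im=f.copy()
cv2.imwrite('pics/palc.png',im)
E
```

```text
[0.5592 0.2696 0.1769]
x .685-.710 0.265 [170, 165, 140, 122, 108, 120, 151, 169, 168, 158, 127, 106, 102, 108, 143, 176, 181, 182, 185, 187, 189, 192, 191, 192, 188, 184]
x .685-.710 0.285 [169, 166, 143, 123, 114, 110, 158, 230, 249, 249, 233, 196, 183, 183, 182, 181, 183, 186, 187, 188, 189, 191, 190, 188, 187, 185]
x .685-.710 0.305 [249, 251, 250, 249, 232, 175, 180, 233, 249, 249, 241, 212, 190, 189, 189, 190, 189, 192, 192, 190, 189, 189, 188, 185, 181, 175]
x .525-.55 0.245 [111, 110, 110, 110, 108, 109, 109, 108, 109, 110, 107, 107, 108, 109, 109, 108, 107, 108, 107, 102, 99, 95, 84, 77, 75, 75]
x .525-.55 0.322 [150, 154, 156, 156, 156, 154, 155, 156, 157, 159, 175, 212, 231, 233, 224, 167, 122, 110, 115, 144, 199, 230, 229, 192, 136, 102]
y .212-.236 0.65 [102, 102, 100, 99, 99, 100, 100, 100, 104, 119, 147, 166, 169, 158, 137, 128, 150, 168, 171, 170, 170, 171, 171, 171, 170]
y .332-.356 0.65 [165, 171, 208, 237, 208, 174, 217, 247, 250, 245, 221, 191, 179, 181, 187, 189, 188, 191, 187, 186, 189, 189, 188, 189, 189]
y .212-.236 0.69 [102, 104, 107, 106, 105, 104, 104, 104, 117, 148, 168, 172, 168, 160, 151, 148, 146, 143, 143, 141, 143, 143, 141, 143, 145]
y .332-.356 0.69 [196, 194, 160, 125, 148, 214, 244, 249, 245, 226, 198, 188, 187, 186, 179, 177, 175, 176, 178, 183, 186, 187, 185, 187, 187]
y .212-.236 0.63 [102, 104, 102, 103, 100, 100, 101, 101, 103, 113, 134, 156, 165, 164, 146, 125, 140, 163, 168, 170, 169, 169, 169, 170, 170]
y .332-.356 0.63 [250, 251, 251, 250, 235, 173, 187, 245, 250, 248, 236, 211, 193, 188, 187, 189, 190, 191, 191, 190, 189, 187, 188, 185, 185]
```

View pics/palc.png

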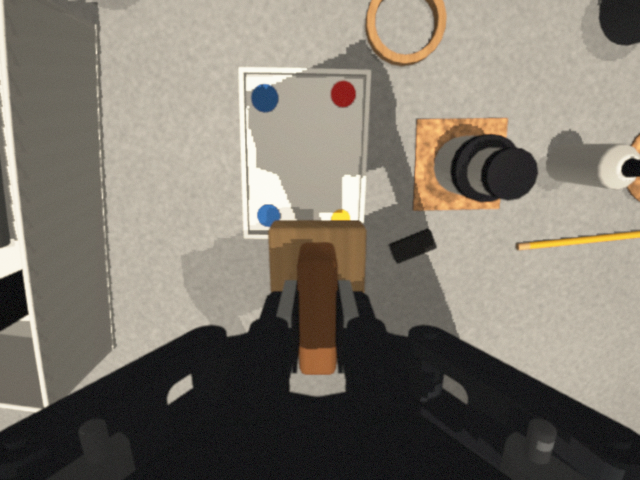

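The picture shows the stack, bottle and beaker standing well, and the stamp held squarely with its block front edge at row 222, columns 270–365. The palette rim gives centre (0.615, 0.2827), yaw −1.4° and size 160 × 121 mm, as stated.

```bash
python3 - <<'E'
from m import *
c=cam('wrist'); s=ctrl.observe(); p=s['position']; print(np.round(p,4))
for r in (221,222,223): print(onz(c,317.5,r,p[2]+.022)[:2]-p[:2])
for u in (270,365): print(onz(c,u,225,p[2]+.022)[:2]-p[:2])
E
```

```text
[0.5592 0.2697 0.177 ]
[ 0.03311225 -0.00031944]
[ 0.03264647 -0.00031811]
[ 0.03217999 -0.00031678]
[0.03131809 0.02143593]
[ 0.03118502 -0.02206216]
```

send_rows(
  moves=[
    [[0.055,0.013,0],[0,0,-1.4],0.005],
    [[0.055,0.013,0],[0,0,-1.4],0.005],
    [[0.055,0.013,-0.04],[0,0,-1.4],0.005],
    [[0.055,0.013,-0.08],[0,0,-1.4],0.005],
    [[0.055,0.013,-0.12],[0,0,-1.4],0.005],
    [[0.055,0.013,-0.15],[0,0,-1.4],0.005],
    [[0.055,0.013,-0.155],[0,0,-1.4],0.005],
    [[0.055,0.013,-0.155],[0,0,-1.4],0.005],
    [[0.055,0.013,-0.155],[0,0,-1.4],0.005],
    [[0.055,0.013,-0.155],[0,0,-1.4],0.005],
  ],
)

```text
clock: 42.5
position: [0.6161, 0.2843, 0.0256]
ee_rot: [[1.0, -0.026, 0.006], [-0.026, -1.0, 0.002], [0.006, -0.002, -1.0]]
wrist_force: [-0.4, 0.8, -0.7]
grip_width: 0.17
finger_force: 60.5
```

send_rows(
  moves=[
    [[-0.0005,-0.0005,-0.01],[0,0,0],0.005],
    [[-0.0005,-0.0005,-0.016],[0,0,0],0.005],
    [[-0.0005,-0.0005,-0.019],[0,0,0],0.005],
    [[-0.0005,-0.0005,-0.019],[0,0,0],0.005],
    [[-0.0005,-0.0005,-0.019],[0,0,0],0.005],
    [[-0.0005,-0.0005,-0.019],[0,0,0],0.005],
    [[-0.0005,-0.0005,-0.019],[0,0,0],0.005],
  ],
)

```text
clock: 43.08
position: [0.6135, 0.2833, 0.0024]
ee_rot: [[1.0, -0.025, -0.0], [-0.025, -1.0, -0.0], [-0.0, 0.0, -1.0]]
wrist_force: [0.2, -0.1, -1.9]
grip_width: 0.168
finger_force: 60.6
```

send_rows(
  moves=[
    [[0.001,0,0],[0,0,0],0.005],
    [[0.001,0,0],[0,0,0],0.005],
    [[0.001,0,-0.001],[0,0,0],0.005],
    [[0.001,0,-0.0015],[0,0,0],0.005],
    [[0.001,0,-0.0015],[0,0,0],0.005],
    [[0.001,0,-0.0015],[0,0,0],0.005],
  ],
)

```text
clock: 43.58
position: [0.6148, 0.2833, 0.0021]
ee_rot: [[1.0, -0.025, 0.001], [-0.025, -1.0, 0.0], [0.001, -0.0, -1.0]]
wrist_force: [-2.3, -1.3, 5.4]
grip_width: 0.166
finger_force: 61.4
```

Seated, at 5 N. I'll release, rise, back away and check everything from the top camera.

send_rows(
  moves=[
    [[0,0,0.001],[0,0,0],0.005],
    [[0,0,0.001],[0,0,0],0.05],
    [[0,0,0.001],[0,0,0],0.05],
    [[0,0,0.001],[0,0,0],0.05],
    [[0,0,0.001],[0,0,0],0.05],
    [[0,0,0.001],[0,0,0],0.05],
    [[0,0,0.04],[0,0,0],0.05],
    [[0,0,0.08],[0,0,0],0.05],
    [[0,0,0.12],[0,0,0],0.05],
    [[0,0,0.16],[0,0,0],0.05],
  ],
)

```text
clock: 44.42
position: [0.6143, 0.2831, 0.1628]
ee_rot: [[1.0, -0.025, -0.0], [-0.025, -1.0, -0.0], [-0.0, 0.0, -1.0]]
wrist_force: [1.3, 0.6, 0.1]
grip_width: 0.586
finger_force: 0.0
```

send_rows(
  moves=[
    [[-0.23,-0.05,0.05],[0,0,0],0.05],
    [[-0.23,-0.05,0.05],[0,0,0],0.05],
    [[-0.23,-0.05,0.05],[0,0,0],0.05],
    [[-0.23,-0.05,0.05],[0,0,0],0.05],
    [[-0.23,-0.05,0.05],[0,0,0],0.05],
    [[-0.23,-0.05,0.05],[0,0,0],0.05],
    [[-0.23,-0.05,0.05],[0,0,0],0.05],
    [[-0.23,-0.05,0.05],[0,0,0],0.05],
  ],
)

```text
clock: 45.08
position: [0.3841, 0.2334, 0.2123]
ee_rot: [[1.0, -0.025, 0.003], [-0.025, -1.0, 0.001], [0.003, -0.001, -1.0]]
wrist_force: [0.5, 0.8, 0.0]
grip_width: 0.585
finger_force: 0.0
```

```bash
python3 chk.py | grep -v jar; python3 - <<'E'
from m import *
c=cam('top'); f=c['frame']; cv2.imwrite('pics/end.png',f); h,sa,v=cv2.split(cv2.cvtColor(f,cv2.COLOR_BGR2HSV)); B=lambda x:(x*255).astype(np.uint8)
def t(n,m,p,r,z):
    try: w=world(c,blob(B(m),*proj(c,p),r),z); print(n,circ(w),rect(w))
    except Exception as e: print(n,'none')
t('stamp',(sa>60)&(h<25),(.616,.284,.03),26,.024)
for k in (135,150,165): t('bottle',(v>k)&(sa<60),(.612,.0175,.06),14,.072)
g=v.astype(int)
for n,z,rs in (('pot',.102,.0195),('jar',.064,.0285)):
    # dark-edge radii about the coaster centre (top frame) in -x,+x,-y,+y
    for a in ((1,0),(0,1)):
        P=[proj(c,(.6087+a[0]*d,.1274+a[1]*d,z)) for d in np.arange(.0,.045,.0015)]
        print(n,a,[int(g[int(round(q[1])),int(round(q[0]))]) for q in P])
p0=cv2.imread('pics/top0.png').astype(int); d=np.abs(p0-f).max(2)[105:165,310:360]; print('brush pot diff',d.mean(),d.max())
print(np.round(ctrl.observe()['position'],3))
E
```

```text
beaker 125 (array([614. , -91.6]), array([125. , 126.1])) [614.  -91.8]
beaker 140 (array([614.8, -94.5]), array([60.7, 61.9])) [614.7 -94.5]
beaker 150 (array([614.7, -94.2]), array([59.5, 59.9])) [614.9 -94.1]
sq ((608.8229370117188, 127.62545776367188), (90.79548645019531, 91.02609252929688), 1.4406136274337769) ((608.6327514648438, 127.56095886230469), 61.10990905761719)
rnd ((600.6253662109375, -89.95589447021484), (108.13345336914062, 69.40693664550781), 37.89772415161133) ((600.5789794921875, -95.37562561035156), 59.14493942260742)
stamp (array([612.8, 281.6]), array([53.8, 73.8])) ((612.9514770507812, 281.969482421875), (48.389556884765625, 62.66090393066406), 88.91220092773438)
bottle (array([616.8,  17.5]), array([52. , 63.2])) ((612.2030639648438, 20.006649017333984), (53.156986236572266, 53.31305694580078), 89.00392150878906)
bottle (array([611.5,  18.7]), array([31.4, 33.5])) ((612.16064453125, 19.046253204345703), (32.0489387512207, 32.044837951660156), 43.882991790771484)
bottle (array([612.8,  18.6]), array([21.2, 28.7])) ((605.8753662109375, 16.59718894958496), (17.18288230895996, 22.983156204223633), 15.753324508666992)
pot (1, 0) [66, 63, 63, 62, 62, 61, 65, 66, 65, 65, 65, 63, 63, 70, 70, 104, 150, 164, 164, 158, 152, 141, 138, 138, 139, 139, 138, 136, 136, 137]
pot (0, 1) [66, 61, 61, 61, 60, 64, 66, 62, 62, 68, 60, 65, 71, 71, 104, 142, 153, 153, 159, 164, 150, 142, 142, 138, 137, 139, 138, 138, 135, 137]
jar (1, 0) [63, 63, 63, 66, 66, 64, 64, 64, 64, 68, 64, 64, 64, 65, 59, 61, 61, 62, 78, 106, 106, 138, 143, 142, 142, 131, 138, 141, 141, 139]
jar (0, 1) [63, 63, 65, 69, 62, 62, 58, 63, 62, 62, 62, 58, 64, 64, 67, 63, 73, 73, 106, 150, 162, 162, 163, 156, 146, 146, 138, 137, 137, 137]
brush pot diff 5.356 20
[0.385 0.233 0.211]
```

Everything is within about 3 mm of its target, and the brush pot is unmoved. I'll hand the job in.

```bash
python3 -c "
from workcell import ctrl
print(ctrl.job_done())"
```

```text
the job is handed in; nothing more can be done
None
```

I handed the job in at about 45 s: all five items are in place and upright within about 3 mm by the cameras, the brush pot was not moved, and no verdict was returned.

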